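# Fetch the whisk shaper from behind the tea tins

### The arm

A 7-joint arm with a two-finger parallel gripper is mounted at the origin on the work surface. World frame = base frame: x ahead of the robot, y to its left, z up, the work surface at z = 0. Lengths are in m, angles in rad, forces in N, time in s.
With the tool pointing down it reaches from about 0.4 to 0.875 m from the base axis. Payload 4.4 kg.
Tool frame: the origin (TCP) lies between the finger pads; the fingertips stand ahead of it and the grasp point (between the pads) lies 11 mm behind it (ctrl.nose_length is the z of the fingertips in the tool frame, in m); z points along the fingers, y is the line along which they close (so a half turn about z gives the same grasp; the last joint's range is limited). The gripper opens to 85 mm and grips with 20 to 120 N. Pads are 22 mm wide; open, the fingers measure 114 mm over their backs; the gripper's body (76 mm by 85 mm) begins 54 mm behind the grasp point. The pads swing forward as they close: fully open they stand 13 mm farther back than shut.
Start: joints at [-1.328, 0.628, 0.038, 1.517, -0.027, 0.996, -0.02], TCP at [0.198, 0.619, 0.2] pointing down, gripper open.
Joint ranges: [-3.06, 3.06], [-0.37, 2.12], [-1.25, 1.32], [0.18, 2.47], [-1.1, 4.24], [0.23, 1.98], [-2.94, 2.94]. Speed limits (rad/s): [2.57, 2.57, 3.14, 3.14, 3.14, 3.14, 3.14].

### API

Orientations are given as [roll, pitch, yaw] about the fixed x, y, z axes, in that order (R = Rz(yaw) Ry(pitch) Rx(roll)).
In Python, from station import ctrl gives the robot as it stands.
- The arm moves only by the tool move_arm, never from a script. Its argument "targets" is a list that holds one entry, the list of rows, each a list of 7 numbers: the opening, from 0 (shut) to 1 (fully open), then the shift along the tool's x, y, z in parts of the range, where 1.0 means 0.6 m, then the turn, a rotation vector about the tool's x, y, z in normalised numbers (1 is pi rad). In form: [[[gripper, dx, dy, dz, ax, ay, az], ...]]. A call has 1 to 10 rows; each row is the pose to reach, as a shift and turn from the pose commanded when the call began, along the tool's axes at that moment; what a row does not reach only later rows make up. A row lasts 1/12 s, in which the tool goes at most 41.7 mm and 7.16 degrees, less where a joint would pass 70% of its speed; a pose out of reach is approached as far as the arm can. Shift and turn numbers lie between -1 and 1, and a call with a number outside is refused. A call with a gripper value outside its range is refused whole. The fingers move at their own pace and stop on an object; the grip force is fixed at half the most. Time passes only in rows, so rows that repeat a pose let the fingers close. It gives the time, the measured TCP pose, the force, the opening and the grip force at its end, in the units of the state.
- ctrl.read_state(): the state, without advancing time (a new reading comes with each control period).
- ctrl.grab_frame(name): name is "scene" or "top" or "wrist"; returns a dict with "frame" (400x640x3 uint8, red, green, blue), "z_map" (400x640 float32, m along the optical axis (not along the pixel's ray), 0 where there is no reading), "mtx" (3x3 intrinsics, pixels), "distortion" ([k1, k2, p1, p2, k3] as OpenCV has them; the pictures are not rectified), "R" (3x3) and "t" (3): a world point X has camera coordinates R X + t; the wrist camera has in their place "T_tool_cam" (4x4, takes a point from camera to tool coordinates, whose origin is the TCP and whose axes are the flange's). Camera axes: x right, y down, z forward; pixel columns grow to the right and rows downward; lengths in m; the calibration is good to about 2 mm. A picture is of the moment at which its call begins: read the wrist's pose just before it.
- ctrl.job_done(): hands the job in; it is judged then, once.
The state is a dict: "time_s": time; "q": joint angles; "qd": joint speeds; "effort": joint torques, N m; "position": TCP position; "tcp_rot": TCP orientation; "ft_force": force on the tool from outside, world axes, zero at the start; "moment": the same for the moment, N m; "gripper_width": finger opening in m; "gripper_force": force on a finger pad.
Only numpy, scipy, OpenCV 4.12 (cv2) and the standard library are available. Lean on these libraries where they do the work, as an engineer would, in place of code of your own. Each camera call takes 0.05 s, during which the arm holds its last target. There are 200 camera calls.

### The job

Clear the aluminium caddy and the square tea box off the pine shelf, standing both upright on the grey side board, so that you can reach the green whisk shaper behind them; only then fetch the shaper, set it upright in the middle of the round cork mat, and stand the whisk on it, skirt down and fully seated on its foot. Finish with the caddy and the box back upright on the shelf, each exactly where it stood at the start. Knock nothing over, and leave the shelf's other contents, the tan bowl and the white jar where they are.

Things in the scene. Friction and masses are not known exactly. Their poses are not given: they have to be found in the camera images.
- caddy: loose round aluminium caddy, 54 mm diameter, straight sides 112 mm high, black press-button (20 mm across, 7 mm high) on top: 119 mm overall, 0.14 to 0.28 kg. Origin: centre of underside, z up. Starts upright on one of the shelf's two front places (marked by thin flush cork discs), 90 mm beside the tea box; it must return to where it starts.
- tea_box: loose tall dark wooden box, 46 x 46 mm, 118 mm high, flat top, 0.15 to 0.31 kg. Origin: centre of underside, z up, x and y square to its sides. Starts upright on the other front place of the shelf, within 6 degrees of square to it; it must return to where it starts.
- shaper: loose green glazed ceramic whisk shaper: round foot 68 mm across, 8 mm high; plain stem 32 mm across from 8 to 38 mm height; rounded top at 46 mm; 0.22 kg. Origin: centre of underside, z up. Starts upright on the shelf behind (+x) the gap between caddy and tea box, a few mm from both, so they leave no room for a gripper around it. Grip it by the stem.
- whisk: loose rigid bamboo whisk upright on the table, open skirt down: skirt 66 mm at widest, lower rim 60 mm outer, 52 mm inner, hollow 52 mm deep; above it (66 to 118 mm height) a plain handle 24 mm across; 0.06 kg. Origin: centre of the lower rim, z up. Over the shaper's stem it has 10 mm play all round at the rim; seated, the rim rests on the shaper's foot, origin 8 mm above the shaper's.
- side_board: fixed flat grey board on the table, 110 mm (its x) by 200 mm (its y), top surface 8 mm above its origin, no rim. Origin: centre of its underside; turned up to 0.2 rad from the world axes. The side area for caddy and box.
- mat: fixed round cork mat, 104 mm diameter, top surface 5 mm above its origin; origin: centre of its underside. Place for the shaper. Lies on the other side of the table from the side board.
- shelf: fixed low pine shelf, open above, 156 (x) by 280 mm (y), board top 14 mm above origin (centre of underside); end panels 40 mm, rear (+x) rail 30 mm high, front open; yaw within 0.2 rad. Front places at about x -0.032, y +/-0.045, shaper at x 0.026, y 0 of its frame. Fixed on it: slotted divider with three bamboo scoops (y 0.087 to 0.131, 40 mm high), terracotta pot (y -0.112, 52 mm high).
- bowl: loose tan stoneware bowl, 110 mm across, 70 mm high, origin: centre of its underside. Bystander, not to be moved.
- jar: loose white ceramic lidded jar with a small knob, 86 mm across, 84 mm high, origin: centre of its underside. Bystander, not to be moved.

How it is judged:
By the outcome, as a careful person would: the job done as asked, in the order asked, and still so for the second after the job is handed in, with the robot touching nothing.
It also fails if it takes over 138 s, if anything falls off the work surface, if the arm or the gripper's body presses on something with over 40 N, if the wrist force passes 120 N, or if a joint passes its speed limit or range.

## Working session

There is one attempt and no reset: what is moved stays moved. The work goes in short steps, Python scripts to look and compute and a tool call to move; the robot and the scene stay as the last step left them, time stands still between calls to the robot, and variables do not carry over. Pictures are saved under pics/ and viewed, at most 14 in all, crops included, and the job is handed in when it is done.

Besides the shell and the picture viewer there is one more tool, called after "Emit:" in YAML: its name, and indented under it one key for each argument. move_arm: Moves the arm, as the interface text tells. Its arguments: {"type":"object","properties":{"targets":{"type":"array"}},"required":["targets"]}

```bash
ls; mkdir -p pics; python3 - <<'E'
from station import ctrl
import cv2,numpy as np
s=ctrl.read_state();print({k:np.round(v,3).tolist() for k,v in s.items()}, ctrl.nose_length)
for n in("scene","top"):
    f=ctrl.grab_frame(n);np.savez(f"pics/{n}0.npz",**f)
    cv2.imwrite(f"pics/{n}0.png",f["frame"][:,:,::-1])
    print(n,f["mtx"].round(1).tolist(),f["distortion"],f["R"].round(3).tolist(),f["t"].round(3), (-f["R"].T@f["t"]).round(3))
E
```

```text
pics
{'time_s': 0.0, 'q': [-1.328, 0.629, 0.038, 1.518, -0.027, 0.996, -0.02], 'qd': [-0.0, 0.001, 0.001, 0.002, 0.0, -0.002, -0.002], 'effort': [-0.001, -56.339, 1.226, -19.345, 0.011, 0.01, 0.0], 'position': [0.197, 0.619, 0.199], 'tcp_rot': [-3.14, -0.0, 2.833], 'ft_force': [0.458, 0.177, 0.582], 'moment': [-0.049, -0.028, -0.037], 'gripper_force': 0.0, 'gripper_width': 0.085} 0.008
scene [[362.5, 0.0, 314.6], [0.0, 362.5, 200.4], [0.0, 0.0, 1.0]] [-0.04869048  0.          0.          0.          0.        ] [[-0.238, 0.971, -0.01], [0.627, 0.146, -0.765], [-0.742, -0.189, -0.644]] [ 0.116 -0.313  1.429] [1.283 0.203 0.681]
top [[373.5, 0.0, 320.0], [0.0, 373.5, 199.5], [0.0, 0.0, 1.0]] [0.01037995 0.         0.         0.         0.        ] [[-0.018, -0.999, -0.028], [-0.995, 0.021, -0.093], [0.093, 0.026, -0.995]] [0.029 0.57  0.746] [ 0.498 -0.002  0.796]
```

View pics/top0.png

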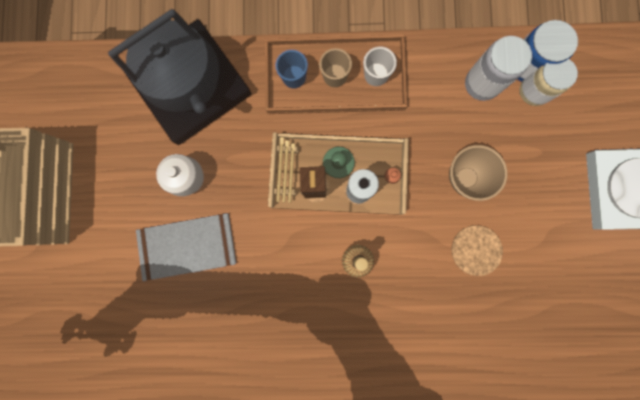

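View pics/scene0.png

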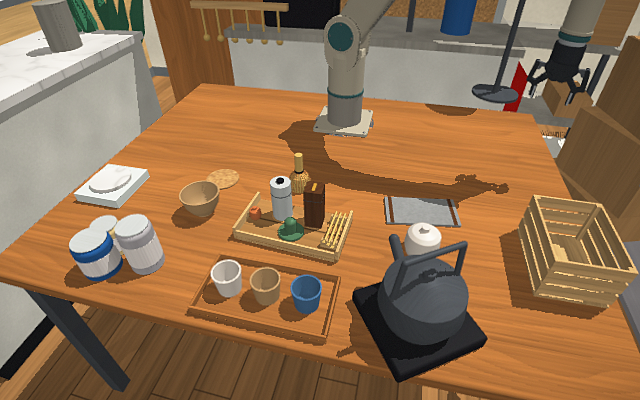

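The top view shows the box at about (314,180), caddy (363,185), shaper (339,161), whisk (358,262), mat (478,250), side board (187,247), jar (180,174) and bowl (478,172). The scene view shows the same things from the far side. Next I measure them.

```bash
cat > h.py <<'E'
import numpy as np,cv2
def load(n): return dict(np.load(f"pics/{n}.npz"))
def pose(f,tcp=None):
    """R,t world->cam"""
    return f["R"],f["t"]
def rays(f,uv):
    p=cv2.undistortPoints(np.float64(uv).reshape(-1,1,2),f["mtx"],f["distortion"])[:,0]
    return np.c_[p,np.ones(len(p))]
def plane(f,uv,z):
    d=rays(f,uv)@f["R"]; c=-f["R"].T@f["t"]
    return c+d*((z-c[2])/d[:,2])[:,None]
def cloud(f):
    h,w=f["z_map"].shape
    uv=np.stack(np.meshgrid(np.arange(w),np.arange(h)),-1).reshape(-1,2)
    P=(rays(f,uv)*f["z_map"].reshape(-1,1)-f["t"])@f["R"]
    P[f["z_map"].ravel()==0]=np.nan
    return P.reshape(h,w,3)
def circ(p):
    A=np.c_[2*p,np.ones(len(p))];s=np.linalg.lstsq(A,(p**2).sum(1),rcond=None)[0]
    return s[:2],np.sqrt(s[2]+s[0]**2+s[1]**2)
E
python3 - <<'E'
from h import *
np.set_printoptions(precision=4,suppress=True)
for n in("top0","scene0"):
    f=load(n);P=cloud(f);rgb=f["frame"];hsv=cv2.cvtColor(rgb,cv2.COLOR_RGB2HSV)
    print(n)
    T=P[(P[...,0]>.3)&(P[...,0]<.9)&(abs(P[...,1])<.5)]
    print("table z med",np.median(T[:,2]))
    def band(name,c,r,z0,z1):
        m=(np.hypot(P[...,0]-c[0],P[...,1]-c[1])<r)&(P[...,2]>z0)&(P[...,2]<z1)
        q=P[m]
        if len(q)<4:print(name,"few");return
        rect=cv2.minAreaRect((q[:,:2]*1000).astype(np.float32))
        print(name,len(q),"mean",q.mean(0),"mid",(q.min(0)+q.max(0))/2,"ext",np.ptp(q,axis=0),"rect",np.round(rect[0],1),np.round(rect[1],1),round(rect[2],1))
        return m
    F=load("top0")
    g=lambda u,v,z:plane(F,[(u,v)],z)[0]
    band("box top",g(313,178,.132),.05,.125,.14)
    band("caddy top",g(363,184,.126),.045,.118,.128+.01)
    band("whisk top",g(361,264,.118),.03,.10,.125)
    band("whisk skirt",g(358,262,.04),.045,.02,.1)
    band("shaper",g(339,158,.05),.036,.025,.075)
    band("jar",g(180,174,.07),.06,.03,.12)
    band("bowl",g(478,172,.07),.075,.05,.09)
    band("board",g(187,247,.008),.13,.005,.02)
    m=band("mat",g(478,250,.005),.065,.003,.012)
    band("pot",g(394,175,.06),.03,.045,.08)
    band("shelf-rims",g(340,173,.03),.2,.025,.06)
F=load("top0")
big=cv2.resize(F["frame"][120:290,130:530],None,fx=2,fy=2,interpolation=cv2.INTER_CUBIC)
cv2.imwrite("pics/top0c.png",big[:,:,::-1])
S=load("scene0");big=cv2.resize(S["frame"][140:270,170:470],None,fx=2.6,fy=2.6,interpolation=cv2.INTER_CUBIC)
cv2.imwrite("pics/scene0c.png",big[:,:,::-1])
E
```

```text
top0
table z med 0.00018646777037996593
box top 646 mean [0.598 0.028 0.131] mid [0.5984 0.0282 0.1301] ext [0.0468 0.0456 0.0093] rect [598.5  28.2] [46.2 46.1] 1.2
caddy top 691 mean [ 0.5881 -0.0632  0.126 ] mid [ 0.5888 -0.0636  0.1266] ext [0.0531 0.0525 0.0168] rect [588.4 -63.3] [51.2 52.2] 43.6
whisk top 144 mean [ 0.4449 -0.0563  0.1163] mid [ 0.4447 -0.0568  0.1101] ext [0.0226 0.0235 0.0191] rect [444.5 -56.3] [22.  21.6] 44.1
whisk skirt 694 mean [ 0.447  -0.0542  0.0464] mid [ 0.4445 -0.0569  0.0598] ext [0.0662 0.0652 0.0754] rect [444.9 -57. ] [65.7 65.4] 25.6
shaper 221 mean [ 0.6474 -0.0221  0.0536] mid [ 0.6499 -0.0227  0.0437] ext [0.0314 0.0291 0.0351] rect [649.9 -22.4] [31.3 29.1] 3.8
jar 1467 mean [0.6232 0.2994 0.0631] mid [0.6257 0.3071 0.0585] ext [0.0818 0.0831 0.0566] rect [625.6 305.5] [80.3 81.1] 14.8
bowl 880 mean [ 0.6171 -0.3032  0.0637] mid [ 0.6133 -0.292   0.0611] ext [0.109  0.1074 0.0221] rect [ 613.  -291.8] [107.2 107.7] 68.5
board 4658 mean [0.4784 0.3063 0.0075] mid [0.5071 0.3066 0.0118] ext [0.1942 0.2104 0.0135] rect [510.4 312. ] [174.  2
[... 1245 characters left out ...]
03.6] [80.8 74.8] 61.8
bowl 529 mean [ 0.6139 -0.2961  0.0619] mid [ 0.6149 -0.293   0.0612] ext [0.109  0.1078 0.022 ] rect [ 616.  -293.6] [108.9 105.3] 25.3
board 1832 mean [0.4829 0.3046 0.0075] mid [0.479  0.3048 0.0086] ext [0.1391 0.2129 0.0071] rect [479.9 304.3] [113.  200.1] 8.8
mat 357 mean [ 0.4586 -0.3031  0.0047] mid [ 0.4615 -0.3067  0.0057] ext [0.1025 0.101  0.0054] rect [ 459.6 -305.9] [101.1  97.1] 75.8
pot 21 mean [ 0.622  -0.1327  0.0488] mid [ 0.6242 -0.1332  0.0489] ext [0.0198 0.0133 0.0077] rect [ 623.1 -130.7] [18.7 12.8] 19.5
shelf-rims 2201 mean [ 0.6353 -0.0133  0.0382] mid [ 0.6251 -0.0227  0.0425] ext [0.3975 0.2904 0.035 ] rect [626.5 -21.9] [280.8 395.2] 85.6
```

View pics/top0c.png

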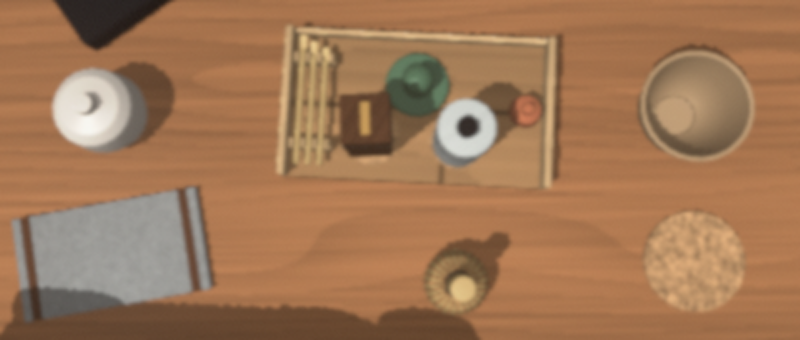

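The crop shows the shelf, box, caddy and shaper clear of each other, and the board turned about 9°. I now go above the shelf for a wrist view.

```bash
cat >> h.py <<'E'
from scipy.spatial.transform import Rotation as Rn
def toolR(s): return Rn.from_euler("xyz",s["tcp_rot"]).as_matrix()
def delta(s,*tg,Rc=None):
    """print tool-frame shifts [mm] and turns [deg] to world targets (x,y,z,yaw_deg), tool down"""
    R=toolR(s)
    for x,y,z,yaw in tg:
        G=Rn.from_euler("xyz",[180,0,yaw],degrees=True).as_matrix()
        print((x,y,z,yaw),"->",np.round(R.T@(np.array([x,y,z])-s["position"]),4),Rn.from_matrix(R.T@G).as_rotvec(degrees=True).round(1))
def wrist(name):
    from station import ctrl
    s=ctrl.read_state();f=ctrl.grab_frame("wrist")
    T=np.eye(4);T[:3,:3]=toolR(s);T[:3,3]=s["position"]
    C=np.linalg.inv(T@f["T_tool_cam"]);f["R"]=C[:3,:3];f["t"]=C[:3,3]
    np.savez(f"pics/{name}.npz",**f);cv2.imwrite(f"pics/{name}.png",f["frame"][:,:,::-1])
    return s,f
E
python3 - <<'E'
from h import *
from station import ctrl
s=ctrl.read_state();delta(s,(.56,-.02,.30,91.4))
print(ctrl.grab_frame("wrist")["T_tool_cam"].round(3).tolist())
E
```

```text
(0.56, -0.02, 0.3, 91.4) -> [-0.5396 -0.4984 -0.1004] [-0.1  0.1 70.9]
[[0.001, -0.961, -0.276, 0.071], [1.0, 0.001, -0.0, -0.0], [0.0, -0.276, 0.961, -0.175], [0.0, 0.0, 0.0, 1.0]]
```

The rows are not in the units I measure in: shifts go in shares of 0.6 m and turns go in shares of pi rad. I convert before sending: -0.27 m / 0.6 = -0.45, -0.25 m / 0.6 = -0.4167, 70.9 degrees / 180 = 0.3939.

Emit:
move_arm:
  targets:
    - [[1,-0.45,-0.4167,-0.1667,0,0,0.3939],[1,-0.45,-0.4167,-0.1667,0,0,0.3939],[1,-0.45,-0.4167,-0.1667,0,0,0.3939],[1,-0.45,-0.4167,-0.1667,0,0,0.3939],[1,-0.45,-0.4167,-0.1667,0,0,0.3939],[1,-0.45,-0.4167,-0.1667,0,0,0.3939],[1,-0.45,-0.4167,-0.1667,0,0,0.3939],[1,-0.45,-0.4167,-0.1667,0,0,0.3939],[1,-0.45,-0.4167,-0.1667,0,0,0.3939],[1,-0.45,-0.4167,-0.1667,0,0,0.3939]]

```text
time_s: 0.98
position: [0.3834, 0.2919, 0.3017]
tcp_rot: [3.137, 0.001, 1.579]
ft_force: [0.1, -0.3, 0.1]
gripper_width: 0.0852
gripper_force: 0.0
```

To row units: -0.312 m / 0.6 = -0.52, 0.177 m / 0.6 = 0.295.

Emit:
move_arm:
  targets:
    - [[1,-0.52,0.295,0,0,0,0],[1,-0.52,0.295,0,0,0,0],[1,-0.52,0.295,0,0,0,0],[1,-0.52,0.295,0,0,0,0],[1,-0.52,0.295,0,0,0,0],[1,-0.52,0.295,0,0,0,0],[1,-0.52,0.295,0,0,0,0],[1,-0.52,0.295,0,0,0,0],[1,-0.52,0.295,0,0,0,0],[1,-0.52,0.295,0,0,0,0]]

```text
time_s: 1.82
position: [0.5652, -0.016, 0.2994]
tcp_rot: [3.14, 0.005, 1.586]
ft_force: [0.0, 0.5, 1.0]
gripper_width: 0.0854
gripper_force: 0.0
```

```bash
python3 - <<'E'
from h import *
s,f=wrist("w1");print(s["position"].round(4) if hasattr(s["position"],"round") else s["position"],s["tcp_rot"])
P=cloud(f);np.set_printoptions(precision=4,suppress=True)
def band(name,c,r,z0,z1):
    m=(np.hypot(P[...,0]-c[0],P[...,1]-c[1])<r)&(P[...,2]>z0)&(P[...,2]<z1);q=P[m]
    if len(q)<4:print(name,"few");return
    rect=cv2.minAreaRect((q[:,:2]*1000).astype(np.float32))
    print(name,len(q),"mean",q.mean(0),"mid",(q.min(0)+q.max(0))/2,"rect",np.round(rect[0],1),np.round(rect[1],1),round(rect[2],1))
band("box",(.599,.028),.05,.128,.14)
band("caddytop",(.589,-.063),.04,.121,.138)
band("button",(.589,-.063),.04,.1295,.138)
band("shaper",(.652,-.022),.035,.04,.075)
band("shelf rims",(.624,-.02),.2,.04,.06)
E
```

```text
[ 0.5652 -0.016   0.2994] [3.14005051 0.00499154 1.5863467 ]
box 2068 mean [0.5976 0.0283 0.1326] mid [0.5979 0.0276 0.1321] rect [598.2  27.5] [46.  45.4] 1.1
caddytop 1787 mean [ 0.5878 -0.062   0.1275] mid [ 0.5878 -0.0633  0.1282] rect [587.9 -63.3] [52.8 53.4] 85.9
button 258 mean [ 0.5879 -0.0631  0.1335] mid [ 0.5878 -0.0689  0.1324] rect [585.2 -66.9] [28.7 18.7] 52.0
shaper 520 mean [ 0.6478 -0.0206  0.0569] mid [ 0.6494 -0.0223  0.0515] rect [649.4 -22.2] [31.1 31.1] 0.7
shelf rims 2907 mean [ 0.5899 -0.0338  0.0475] mid [ 0.6239 -0.0208  0.05  ] rect [628.8 -33.1] [328.7 308.1] 49.9
```

View pics/w1.png

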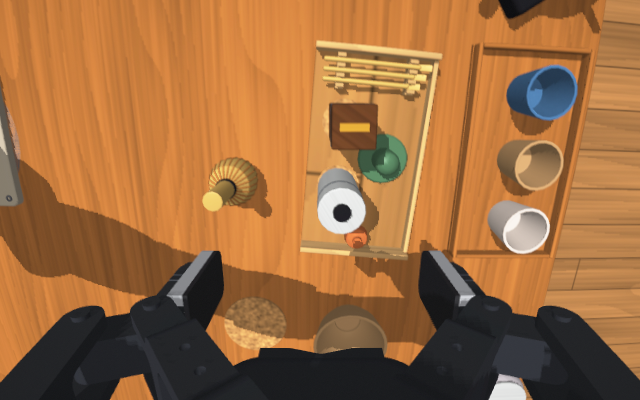

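The wrist view shows the box at (353,127), caddy (341,203) and shaper (383,160). Its positions agree with the top camera to 1 mm. I take the box first.

To row units: 0.139 m / 0.6 = 0.2317, 0.0335 m / 0.6 = 0.0558.

Emit:
move_arm:
  targets:
    - [[1,0.0717,0.0558,0.2317,0,0,0],[1,0.0717,0.0558,0.2317,0,0,0],[1,0.0717,0.0558,0.2317,0,0,0],[1,0.0717,0.0558,0.2317,0,0,0],[1,0.0717,0.0558,0.2317,0,0,0],[1,0.0717,0.0558,0.2317,0,0,0],[1,0.0717,0.0558,0.2317,0,0,0]]

```text
time_s: 2.45
position: [0.5963, 0.035, 0.1621]
tcp_rot: [3.14, 0.0, 1.595]
ft_force: [-0.2, -0.3, 0.4]
gripper_width: 0.0849
gripper_force: 0.0
```

```bash
python3 - <<'E'
from h import *
from station import ctrl
s=ctrl.read_state();print(s["position"],s["tcp_rot"]);delta(s,(.598,.0276,.084,91.1))
E
```

```text
[0.59632724 0.0349657  0.16210917] [3.13969295e+00 3.66176920e-04 1.59537077e+00]
(0.598, 0.0276, 0.084, 91.1) -> [-0.0074  0.0013  0.0781] [0.1 0.  0.3]
```

To row units: 0.078 m / 0.6 = 0.13, -0.0074 m / 0.6 = -0.0123.

Emit:
move_arm:
  targets:
    - [[1,-0.0123,0.0022,0.0333,0,0,0],[1,-0.0123,0.0022,0.075,0,0,0],[1,-0.0123,0.0022,0.13,0,0,0],[1,-0.0123,0.0022,0.13,0,0,0],[1,-0.0123,0.0022,0.13,0,0,0],[1,-0.0123,0.0022,0.13,0,0,0]]

```text
time_s: 2.95
position: [0.599, 0.0274, 0.0852]
tcp_rot: [3.138, 0.0, 1.595]
ft_force: [0.4, -0.1, 0.5]
gripper_width: 0.0852
gripper_force: 0.0
```

To row units: -0.001 m / 0.6 = -0.0017.

Emit:
move_arm:
  targets:
    - [[1,0,-0.0017,0.0017,0,0,0],[0.6,0,-0.0017,0.0017,0,0,0],[0,0,-0.0017,0.0017,0,0,0],[0,0,-0.0017,0.0017,0,0,0],[0,0,-0.0017,0.0017,0,0,0],[0,0,-0.0017,0.0017,0,0,0],[0,0,-0.0017,0.0017,0,0,0],[0,0,-0.0017,0.0017,0,0,0],[0,0,-0.0017,0.0017,0,0,0],[0,0,-0.0017,0.0017,0,0,0]]

```text
time_s: 3.78
position: [0.5973, 0.0279, 0.0826]
tcp_rot: [3.139, -0.0, 1.595]
ft_force: [-0.1, 1.3, 6.2]
gripper_width: 0.0448
gripper_force: 61.7
```

To row units: 0.26 m / 0.6 = 0.4333, -0.08 m / 0.6 = -0.1333.

Emit:
move_arm:
  targets:
    - [[0,0,0,-0.05,0,0,0],[0,0,0,-0.1,0,0,0],[0,0,0,-0.1333,0,0,0],[0,0.0617,-0.0217,-0.1333,0,0,0],[0,0.1233,-0.0433,-0.1333,0,0,0],[0,0.1867,-0.0667,-0.1333,0,0,0],[0,0.25,-0.0883,-0.1333,0,0,0],[0,0.3117,-0.11,-0.1333,0,0,0],[0,0.375,-0.1333,-0.1333,0,0,0],[0,0.4333,-0.1533,-0.1333,0,0,0]]

```text
time_s: 4.62
position: [0.496, 0.2878, 0.1612]
tcp_rot: [-3.14, -0.0, 1.596]
ft_force: [0.9, 0.2, -1.3]
gripper_width: 0.0445
gripper_force: 62.4
```

To row units: 0.07 m / 0.6 = 0.1167, 0.0695 m / 0.6 = 0.1158.

Emit:
move_arm:
  targets:
    - [[0,0.0583,-0.0217,0,0,0,0],[0,0.1158,-0.0417,0,0,0,0],[0,0.1158,-0.0417,0.0417,0,0,0],[0,0.1158,-0.0417,0.0833,0,0,0],[0,0.1158,-0.0417,0.1167,0,0,0],[0,0.1158,-0.0417,0.1167,0,0,0],[0,0.1158,-0.0417,0.1167,0,0,0],[0,0.1158,-0.0417,0.1167,0,0,0]]

```text
time_s: 5.28
position: [0.4721, 0.3545, 0.0924]
tcp_rot: [3.14, -0.001, 1.595]
ft_force: [-0.4, -0.5, -1.2]
gripper_width: 0.0442
gripper_force: 62.3
```

To row units: 0.0155 m / 0.6 = 0.0258, 0.006 m / 0.6 = 0.01.

Emit:
move_arm:
  targets:
    - [[0,0,0,0.01,0,0,0],[0,0,0,0.0183,0,0,0],[0,0,0,0.0233,0,0,0],[0,0,0,0.0258,0,0,0],[0,0,0,0.0258,0,0,0],[0,0,0,0.0258,0,0,0]]

```text
time_s: 5.78
position: [0.4712, 0.3545, 0.0766]
tcp_rot: [-3.141, -0.001, 1.595]
ft_force: [-0.8, -0.2, 3.6]
gripper_width: 0.0446
gripper_force: 63.0
```

To row units: -0.115 m / 0.6 = -0.1917, -0.085 m / 0.6 = -0.1417.

Emit:
move_arm:
  targets:
    - [[0.5,0,0,0,0,0,0],[1,0,0,0,0,0,0],[1,0,0,0,0,0,0],[1,0,0,0,0,0,0],[1,0,0,0,0,0,0],[1,0,0,-0.0333,0,0,0],[1,0,0,-0.0833,0,0,0],[1,0,0,-0.1417,0,0,0],[1,0,0,-0.1917,0,0,0],[1,0,0,-0.1917,0,0,0]]

```text
time_s: 6.62
position: [0.4751, 0.3562, 0.1969]
tcp_rot: [3.133, -0.006, 1.595]
ft_force: [1.8, -0.2, -0.0]
gripper_width: 0.0852
gripper_force: 0.0
```

Emit:
move_arm:
  targets:
    - [[1,-0.0633,0.0167,0,0,0,0],[1,-0.1267,0.0317,0,0,0,0],[1,-0.19,0.0483,0,0,0,0],[1,-0.255,0.0633,0,0,0,0],[1,-0.3183,0.08,0,0,0,0],[1,-0.3817,0.0967,0,0,0,0],[1,-0.445,0.1117,0,0,0,0],[1,-0.5083,0.1283,0,0,0,0],[1,-0.5733,0.145,0,0,0,0],[1,-0.6367,0.16,0,0,0,0]]

```text
time_s: 7.45
position: [0.5768, -0.0271, 0.1906]
tcp_rot: [-3.142, 0.0, 1.595]
ft_force: [0.2, -0.3, 0.1]
gripper_width: 0.0855
gripper_force: 0.0
```

To row units: -0.0385 m / 0.6 = -0.0642, 0.0105 m / 0.6 = 0.0175.

Emit:
move_arm:
  targets:
    - [[1,-0.0642,0.0175,0,0,0,0],[1,-0.0642,0.0175,0,0,0,0],[1,-0.0642,0.0175,0,0,0,0],[1,-0.0642,0.0175,0,0,0,0],[1,-0.0642,0.0175,0,0,0,0]]

```text
time_s: 7.87
position: [0.5877, -0.0612, 0.1905]
tcp_rot: [-3.141, -0.001, 1.598]
ft_force: [-0.4, -0.9, 0.3]
gripper_width: 0.0856
gripper_force: 0.0
```

```bash
python3 - <<'E'
from h import *
from station import ctrl
s,f=wrist("w2");print(s["position"],s["tcp_rot"]);delta(s,(.588,-.0633,.084,91.4))
np.set_printoptions(precision=4,suppress=True)
t=ctrl.grab_frame("top");np.savez("pics/t2.npz",**t)
for n,g in(("w",f),("t",t)):
    P=cloud(g)
    for c,a,b,r in(((.588,-.063),.121,.138,.04),((.471,.354),.12,.135,.05)):
        q=P[(np.hypot(P[...,0]-c[0],P[...,1]-c[1])<r)&(P[...,2]>a)&(P[...,2]<b)]
        if len(q)>9:
            k=cv2.minAreaRect((q[:,:2]*1000).astype(np.float32));print(n,len(q),(q.min(0)+q.max(0))/2,k)
im=t["frame"];cv2.imwrite("pics/t2.png",im[:,:,::-1])
E
```

```text
[ 0.58768829 -0.0612012   0.19047006] [-3.14061100e+00 -1.43361316e-03  1.59769776e+00]
(0.588, -0.0633, 0.084, 91.4) -> [-0.0023  0.0004  0.1065] [-0.1 -0.1  0.1]
w 3839 [ 0.5882 -0.0636  0.1282] ((587.9371337890625, -63.390785217285156), (53.08903121948242, 52.924964904785156), 9.367534637451172)
t 657 [0.4732 0.3545 0.1245] ((473.1541748046875, 354.8317565917969), (45.430904388427734, 46.32117462158203), 1.9167729616165161)
```

View pics/t2.png

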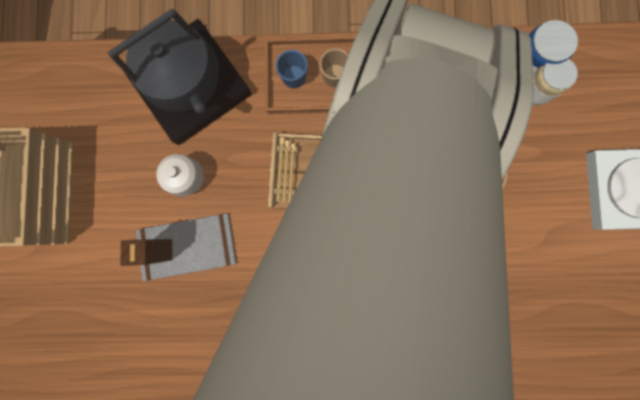

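The top view shows the box standing at the board's left end, around (158,250). The caddy is confirmed at (0.588,-0.0634), so I descend on it.

To row units: 0.1065 m / 0.6 = 0.1775, -0.0023 m / 0.6 = -0.0038.

Emit:
move_arm:
  targets:
    - [[1,-0.0038,0.0007,0.05,0,0,0],[1,-0.0038,0.0007,0.1,0,0,0],[1,-0.0038,0.0007,0.15,0,0,0],[1,-0.0038,0.0007,0.1775,0,0,0],[1,-0.0038,0.0007,0.1775,0,0,0],[1,-0.0038,0.0007,0.1775,0,0,0],[1,-0.0038,0.0007,0.1775,0,0,0]]

```text
time_s: 8.55
position: [0.5895, -0.0652, 0.0857]
tcp_rot: [3.14, 0.0, 1.596]
ft_force: [-0.6, -0.7, 0.6]
gripper_width: 0.0854
gripper_force: 0.0
```

To row units: 0.0017 m / 0.6 = 0.0028, -0.0013 m / 0.6 = -0.0022.

Emit:
move_arm:
  targets:
    - [[1,0.0028,-0.0022,0.0017,0,0,0],[1,0.0028,-0.0022,0.0017,0,0,0],[1,0.0028,-0.0022,0.0017,0,0,0]]

```text
time_s: 8.8
position: [0.5877, -0.0637, 0.0845]
tcp_rot: [3.14, -0.0, 1.596]
ft_force: [0.7, -0.5, -0.5]
gripper_width: 0.0854
gripper_force: 0.0
```

Emit:
move_arm:
  targets:
    - [[0.6,0,0,0,0,0,0],[0,0,0,0,0,0,0],[0,0,0,0,0,0,0],[0,0,0,0,0,0,0],[0,0,0,0,0,0,0],[0,0,0,0,0,0,0],[0,0,0,0,0,0,0],[0,0,0,0,0,0,0]]

```text
time_s: 9.47
position: [0.5877, -0.0642, 0.0845]
tcp_rot: [3.14, -0.0, 1.595]
ft_force: [-0.2, 0.7, 6.9]
gripper_width: 0.051
gripper_force: 61.0
```

To row units: 0.26 m / 0.6 = 0.4333, -0.08 m / 0.6 = -0.1333.

Emit:
move_arm:
  targets:
    - [[0,0,0,-0.05,0,0,0],[0,0,0,-0.1,0,0,0],[0,0,0,-0.1333,0,0,0],[0,0.0617,-0.0183,-0.1333,0,0,0],[0,0.1233,-0.035,-0.1333,0,0,0],[0,0.1867,-0.0533,-0.1333,0,0,0],[0,0.25,-0.0717,-0.1333,0,0,0],[0,0.3117,-0.0883,-0.1333,0,0,0],[0,0.375,-0.1067,-0.1333,0,0,0],[0,0.4333,-0.1233,-0.1333,0,0,0]]

```text
time_s: 10.3
position: [0.5054, 0.1964, 0.1633]
tcp_rot: [-3.141, -0.0, 1.596]
ft_force: [0.6, 0.5, -1.7]
gripper_width: 0.0506
gripper_force: 63.7
```

To row units: 0.084 m / 0.6 = 0.14, 0.082 m / 0.6 = 0.1367.

Emit:
move_arm:
  targets:
    - [[0,0.0533,-0.015,0,0,0,0],[0,0.1033,-0.03,0,0,0,0],[0,0.1033,-0.03,0.05,0,0,0],[0,0.1033,-0.03,0.0917,0,0,0],[0,0.1033,-0.03,0.1167,0,0,0],[0,0.1033,-0.03,0.13,0,0,0],[0,0.1033,-0.03,0.1367,0,0,0],[0,0.1033,-0.03,0.14,0,0,0],[0,0.1033,-0.03,0.14,0,0,0],[0,0.1033,-0.03,0.14,0,0,0]]

```text
time_s: 11.13
position: [0.488, 0.2558, 0.0803]
tcp_rot: [3.14, -0.001, 1.595]
ft_force: [-0.5, -0.2, -0.2]
gripper_width: 0.0506
gripper_force: 63.7
```

Emit:
move_arm:
  targets:
    - [[0,0,0,0.0017,0,0,0],[0,0,0,0.0033,0,0,0],[0,0,0,0.0033,0,0,0],[0,0,0,0.0033,0,0,0]]

```text
time_s: 11.47
position: [0.4881, 0.2561, 0.0785]
tcp_rot: [3.14, -0.001, 1.595]
ft_force: [0.5, -0.4, 6.4]
gripper_width: 0.0505
gripper_force: 64.4
```

To row units: -0.12 m / 0.6 = -0.2, -0.02 m / 0.6 = -0.0333.

Emit:
move_arm:
  targets:
    - [[0.5,0,0,0,0,0,0],[1,0,0,0,0,0,0],[1,0,0,0,0,0,0],[1,0,0,0,0,0,0],[1,0,0,0,0,0,0],[1,0,0,-0.0333,0,0,0],[1,0,0,-0.0833,0,0,0],[1,0,0,-0.1417,0,0,0],[1,0,0,-0.2,0,0,0],[1,0,0,-0.2,0,0,0]]

```text
time_s: 12.3
position: [0.4915, 0.2569, 0.2036]
tcp_rot: [3.132, -0.005, 1.595]
ft_force: [1.7, -0.3, 0.7]
gripper_width: 0.0852
gripper_force: 0.0
```

To row units: -0.279 m / 0.6 = -0.465, -0.251 m / 0.6 = -0.4183, -70 degrees / 180 = -0.3889.

Emit:
move_arm:
  targets:
    - [[1,-0.0467,0.0167,-0.01,0,0,-0.0389],[1,-0.0933,0.035,-0.02,0,0,-0.0778],[1,-0.14,0.0517,-0.03,0,0,-0.1167],[1,-0.1867,0.07,-0.04,0,0,-0.1556],[1,-0.2333,0.0883,-0.05,0,0,-0.1944],[1,-0.2783,0.105,-0.06,0,0,-0.2333],[1,-0.325,0.1217,-0.07,0,0,-0.2722],[1,-0.3717,0.14,-0.08,0,0,-0.3111],[1,-0.4183,0.1567,-0.09,0,0,-0.35],[1,-0.465,0.175,-0.1,0,0,-0.3889]]

```text
time_s: 13.13
position: [0.5991, -0.0221, 0.2574]
tcp_rot: [3.142, -0.001, 2.823]
ft_force: [0.1, -0.2, -0.0]
gripper_width: 0.0852
gripper_force: 0.0
```

To row units: -18.5 degrees / 180 = -0.1028.

Emit:
move_arm:
  targets:
    - [[1,0,0,0,0,0,-0.0361],[1,0,0,0,0,0,-0.0722],[1,0,0,0,0,0,-0.1028],[1,0,0,0,0,0,-0.1028],[1,0,0,0,0,0,-0.1028],[1,0,0,0,0,0,-0.1028]]

```text
time_s: 13.63
position: [0.5989, -0.0206, 0.2572]
tcp_rot: [3.142, -0.0, 3.138]
ft_force: [0.2, -0.1, 0.6]
gripper_width: 0.0852
gripper_force: 0.0
```

```bash
python3 - <<'E'
from h import *
from station import ctrl
s,f=wrist("w3");print(s["position"],s["tcp_rot"],s["q"])
np.set_printoptions(precision=4,suppress=True)
t=ctrl.grab_frame("top");np.savez("pics/t3.npz",**t)
for n,g in(("w",f),("t",t)):
    P=cloud(g)
    for m,c,a,b,r in(("sh",(.650,-.022),.045,.07,.03),("box",(.471,.354),.12,.135,.05),("cad",(.488,.256),.115,.135,.045),("whisk",(.445,-.057),.105,.13,.03)):
        q=P[(np.hypot(P[...,0]-c[0],P[...,1]-c[1])<r)&(P[...,2]>a)&(P[...,2]<b)]
        if len(q)>9:
            k=cv2.minAreaRect((q[:,:2]*1000).astype(np.float32));print(n,m,len(q),(q.min(0)+q.max(0))/2,np.round(k[0],1),np.round(k[1],1),k[2])
delta(s,(.6494,-.0222,.12,180),(.6494,-.0222,.034,180))
E
```

```text
[ 0.59891486 -0.02064152  0.25724583] [ 3.14156051e+00 -4.30897965e-04  3.13754405e+00] [-0.09678357  0.49980956  0.13269008  1.59318518 -0.0730295   1.05388262
  1.62274668]
w sh 565 [ 0.649  -0.0232  0.054 ] [649.  -23.3] [29.9 31.3] 89.40100860595703
w cad 2495 [0.489  0.254  0.1222] [489.2 253.1] [53.6 50.8] 11.309286117553711
w whisk 451 [ 0.4491 -0.0568  0.1128] [449.4 -56.6] [13.5 23.3] 2.9215521812438965
t box 656 [0.4732 0.3545 0.1246] [473.2 355.1] [45.4 46.9] 1.8514411449432373
t cad 682 [0.4901 0.2569 0.1218] [490.2 257. ] [52.1 52.5] 87.95474243164062
(0.6494, -0.0222, 0.12, 180) -> [-0.0506 -0.0014  0.1372] [ 0.  -0.  -0.2]
(0.6494, -0.0222, 0.034, 180) -> [-0.0506 -0.0014  0.2232] [ 0.  -0.  -0.2]
```

View pics/w3.png

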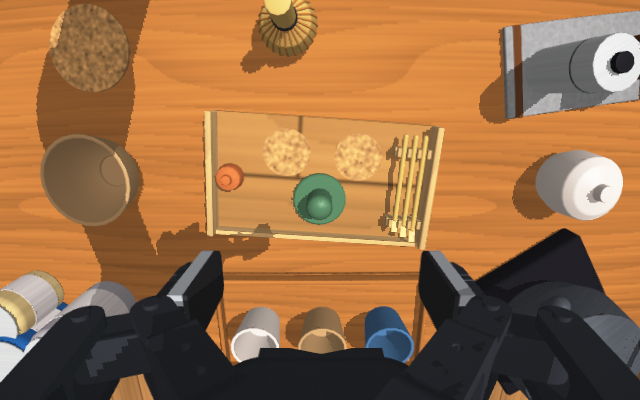

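The wrist view shows the shaper alone at (320,200), with the two cork discs free at (286,152) and (358,157). The caddy is upright on the board. I descend on the shaper.

To row units: 0.16 m / 0.6 = 0.2667, 0.13 m / 0.6 = 0.2167.

Emit:
move_arm:
  targets:
    - [[1,-0.0642,-0.0033,0.0233,0,0,0],[1,-0.0833,-0.0033,0.0833,0,0,0],[1,-0.0833,-0.0033,0.15,0,0,0],[1,-0.0833,-0.0033,0.2167,0,0,0],[1,-0.0833,-0.0033,0.2667,0,0,0],[1,-0.0833,-0.0033,0.2667,0,0,0],[1,-0.0833,-0.0033,0.2667,0,0,0]]

```text
time_s: 14.32
position: [0.648, -0.0225, 0.0963]
tcp_rot: [-3.141, -0.003, 3.14]
ft_force: [-0.7, 0.1, 0.7]
gripper_width: 0.0853
gripper_force: 0.0
```

To row units: 0.062 m / 0.6 = 0.1033, -0.001 m / 0.6 = -0.0017.

Emit:
move_arm:
  targets:
    - [[1,-0.0017,0,0.0417,0,0,0],[1,-0.0017,0,0.075,0,0,0],[1,-0.0017,0,0.095,0,0,0],[1,-0.0017,0,0.1033,0,0,0],[1,-0.0017,0,0.1033,0,0,0],[1,-0.0017,0,0.1033,0,0,0]]

```text
time_s: 14.82
position: [0.6514, -0.0228, 0.0371]
tcp_rot: [-3.141, 0.003, 3.14]
ft_force: [-0.5, 0.2, -0.8]
gripper_width: 0.0856
gripper_force: 0.0
```

To row units: 0.002 m / 0.6 = 0.0033, 0.0015 m / 0.6 = 0.0025.

Emit:
move_arm:
  targets:
    - [[1,0.0025,0,0.0033,0,0,0],[1,0.0025,0,0.0033,0,0,0],[0.5,0.0025,0,0.0033,0,0,0],[0,0.0025,0,0.0033,0,0,0],[0,0.0025,0,0.0033,0,0,0],[0,0.0025,0,0.0033,0,0,0],[0,0.0025,0,0.0033,0,0,0],[0,0.0025,0,0.0033,0,0,0],[0,0.0025,0,0.0033,0,0,0],[0,0.0025,0,0.0033,0,0,0]]

```text
time_s: 15.65
position: [0.6486, -0.0227, 0.0334]
tcp_rot: [3.142, -0.0, 3.14]
ft_force: [0.5, -0.1, 0.7]
gripper_width: -0.0001
gripper_force: 0.0
```

The fingers shut on nothing, so I look.

```bash
python3 - <<'E'
from h import *
s,f=wrist("w4");print(s["gripper_width"],s["position"])
from station import ctrl
g=ctrl.grab_frame("scene");np.savez("pics/s4.npz",**g)
a=cv2.resize(g["frame"][150:270,200:400],(800,480),interpolation=cv2.INTER_CUBIC)
cv2.imwrite("pics/s4.png",a[:,:,::-1])
E
```

```text
-5.0146969510291585e-05 [ 0.64855519 -0.02273182  0.03343483]
```

View pics/s4.png

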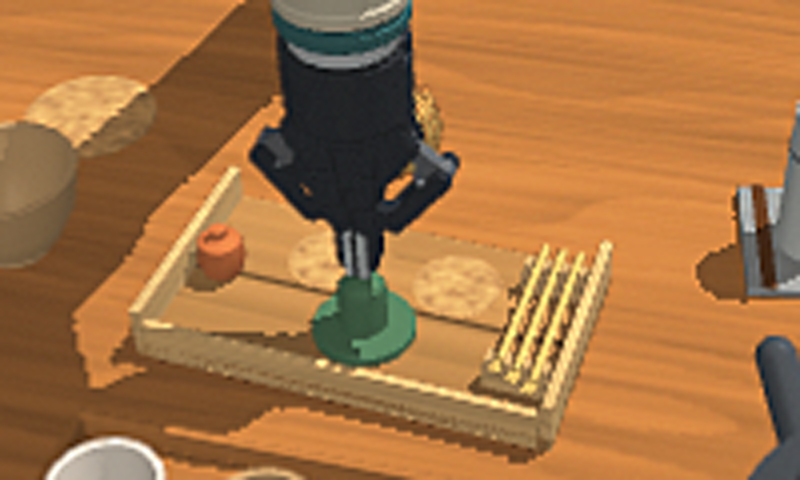

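View pics/w4.png

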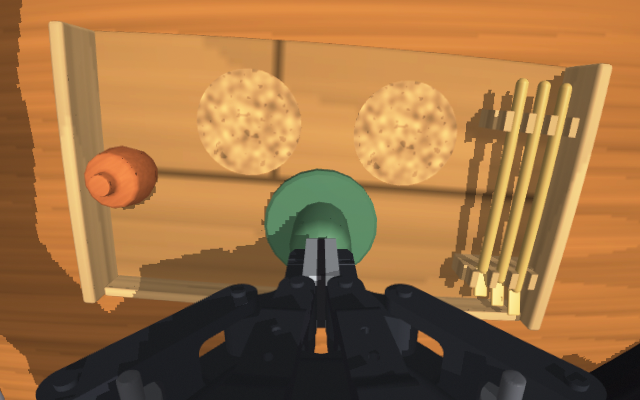

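```bash
python3 - <<'E'
from h import *
np.set_printoptions(precision=4,suppress=True)
for n in("w3","w4","s4"):
    f=load(n);P=cloud(f);hsv=cv2.cvtColor(f["frame"],cv2.COLOR_RGB2HSV)
    m=cv2.inRange(hsv,(60,70,30),(95,255,200))>0
    m&=(np.hypot(P[...,0]-.649,P[...,1]+.022)<.08)
    q=P[m]
    foot=q[(q[:,2]<.03)];stem=q[q[:,2]>.03]
    ctr,r=circ(foot[:,:2][np.hypot(*(foot[:,:2]-foot[:,:2].mean(0)).T)>.026]) if len(foot)>9 else (0,0)
    print(n,len(foot),len(stem),"footrect",cv2.minAreaRect((foot[:,:2]*1000).astype(np.float32)),"ring",ctr,r,"zfoot",np.median(foot[:,2]),"stem",stem.min(0),stem.max(0))
    vs,us=np.nonzero(m);print(us.min(),us.max(),vs.min(),vs.max())
f=load("w4");P=cloud(f);print(P[150:300:10,320])
E
```

```text
w3 1366 622 footrect ((649.1320190429688, -22.791584014892578), (65.92203521728516, 64.08372497558594), 0.6300520896911621) ring [ 0.6479 -0.0225] 0.029842385853298695 zfoot 0.022575639710878073 stem [ 0.6334 -0.0388  0.0306] [ 0.6646 -0.0078  0.0631]
294 344 174 223
w4 5480 1833 footrect ((644.6204833984375, -22.595619201660156), (58.230106353759766, 66.49091339111328), 1.081639289855957) ring [ 0.6468 -0.0226] 0.02931381682143797 zfoot 0.022537817045682473 stem [ 0.6333 -0.0386  0.0301] [ 0.652  -0.007   0.0853]
265 376 170 264
s4 274 659 footrect ((656.8936767578125, -21.022899627685547), (56.67839050292969, 64.09394836425781), 24.578163146972656) ring [ 0.6563 -0.022 ] 0.02938205491475872 zfoot 0.021381483118135397 stem [ 0.6222 -0.0553  0.0305] [0.6885 0.0237 0.4457]
268 307 67 240
[[ 0.6051 -0.0229  0.0145]
 [ 0.6109 -0.0229  0.0147]
 [ 0.6156 -0.0229  0.0207]
 [ 0.621  -0.0229  0.0231]
 [ 0.6268 -0.0229  0.0231]
 [ 0.6328 -0.0229  0.023 ]
 [ 0.6341 -0.0229  0.0375]
 [ 0.634  -0.0228  0.0536]
 [ 0.6381 -0.0228  0.0565]
 [ 0.6366 -0.0228  0.0722]
 [ 0.6367 -0.0228  0.0822]
 [ 0.6365 -0.0227  0.0916]
 [ 0.6367 -0.0227  0.0992]
 [ 0.6385 -0.0227  0.1032]
 [ 0.6429 -0.0227  0.1026]]
```

```bash
python3 - <<'E'
from h import *
from station import ctrl
np.set_printoptions(precision=3,suppress=True)
T=ctrl.grab_frame("wrist")["T_tool_cam"]
for n in("w1","w2","w3","w4"):
    f=load(n);C=cloud(dict(f,R=T[:3,:3].T,t=-T[:3,:3].T@T[:3,3]))  # tool coords
    m=(abs(C[...,0])<.03)&(abs(C[...,1])<.07)&(C[...,2]<.03)&(C[...,2]>-.06)
    g=f["frame"].astype(int);m&=(np.ptp(g,axis=-1)<25)
    q=C[m];print(n,len(q),"maxz",np.percentile(q[:,2],[90,99,100]),"front x",q[:,0].max())
    i=q[q[:,2]>np.percentile(q[:,2],99)];print(i[:4])
print(f["mtx"].round(1).tolist())
a=cv2.resize(load("w4")["frame"][180:300,240:400],(800,600),interpolation=cv2.INTER_NEAREST)
cv2.imwrite("pics/w4c.png",a[:,:,::-1])
E
```

```text
w1 1535 maxz [-0.049 -0.046 -0.045] front x 0.012861750697195178
[[ 0.007 -0.043 -0.046]
 [ 0.006 -0.043 -0.046]
 [ 0.006  0.043 -0.046]
 [ 0.004 -0.043 -0.045]]
w2 1527 maxz [-0.049 -0.047 -0.045] front x 0.012899922034169302
[[ 0.007 -0.043 -0.047]
 [ 0.004 -0.043 -0.045]
 [ 0.003 -0.043 -0.046]
 [ 0.002  0.043 -0.046]]
w3 1513 maxz [-0.049 -0.047 -0.046] front x 0.012976059896289966
[[ 0.008 -0.043 -0.046]
 [ 0.008 -0.043 -0.047]
 [ 0.007 -0.043 -0.046]
 [ 0.005 -0.042 -0.046]]
w4 1888 maxz [-0.007  0.012  0.017] front x 0.029667161572577663
[[ 0.03  -0.014  0.014]
 [ 0.028 -0.016  0.017]
 [ 0.029 -0.015  0.014]
 [ 0.028 -0.017  0.017]]
[[334.4, 0.0, 320.7], [0.0, 334.4, 196.6], [0.0, 0.0, 1.0]]
```

View pics/w4c.png

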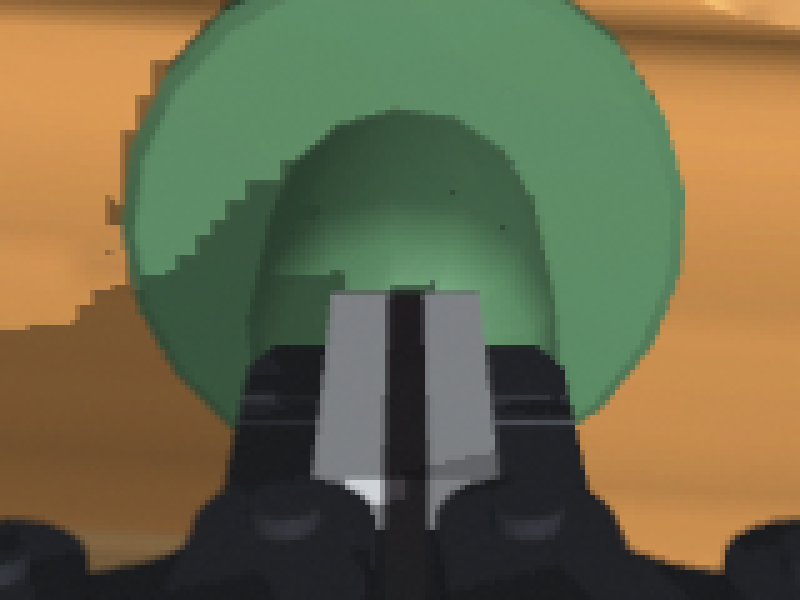

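The crop shows the shut fingertips clear above the dome. They stand about 35 mm behind the TCP in the tool frame, not 8 mm ahead of it. I check the gripper's profile in the scene depth before going deeper.

```bash
python3 - <<'E'
from h import *
f=load("s4");P=cloud(f)
m=(abs(P[...,0]-.6486)<.07)&(abs(P[...,1]+.0227)<.09)&(P[...,2]>.05)
q=P[m]
for z in np.arange(.05,.26,.008):
    k=q[(q[:,2]>=z)&(q[:,2]<z+.008)]
    if len(k)>2:print(f"{z:.3f}",len(k),"y",k[:,1].min().round(3),k[:,1].max().round(3),"x",k[:,0].min().round(3),k[:,0].max().round(3))
E
```

```text
0.050 59 y -0.04 -0.009 x 0.641 0.668
0.058 23 y -0.033 -0.012 x 0.646 0.665
0.066 15 y -0.034 -0.013 x 0.654 0.662
0.074 28 y -0.037 -0.01 x 0.646 0.661
0.082 31 y -0.035 -0.01 x 0.646 0.662
0.090 28 y -0.038 -0.01 x 0.645 0.662
0.098 25 y -0.035 -0.01 x 0.651 0.662
0.106 54 y -0.055 0.006 x 0.648 0.664
0.114 96 y -0.061 0.013 x 0.639 0.665
0.122 76 y -0.069 0.019 x 0.64 0.664
0.130 92 y -0.074 0.026 x 0.642 0.669
0.138 95 y -0.079 0.033 x 0.64 0.669
0.146 120 y -0.085 0.038 x 0.64 0.669
0.154 158 y -0.084 0.038 x 0.636 0.671
0.162 120 y -0.074 0.026 x 0.645 0.67
0.170 109 y -0.063 0.019 x 0.643 0.671
0.178 35 y -0.064 0.016 x 0.644 0.662
0.186 21 y -0.038 0.014 x 0.643 0.686
0.194 83 y -0.053 0.014 x 0.64 0.689
0.202 91 y -0.057 0.014 x 0.651 0.688
0.210 99 y -0.056 0.014 x 0.651 0.688
0.218 101 y -0.054 0.014 x 0.65 0.689
0.226 105 y -0.057 0.014 x 0.639 0.689
0.234 176 y -0.061 0.012 x 0.633 0.688
0.242 52 y -0.048 0.008 x 0.651 0.683
0.250 77 y -0.056 0.014 x 0.647 0.688
0.258 123 y -0.055 0.015 x 0.641 0.689
```

Both cameras agree that the whole gripper sits about 43 mm higher than the reported TCP suggests. I open and go 42 mm deeper.

To row units: 0.042 m / 0.6 = 0.07, 0.04 m / 0.6 = 0.0667.

Emit:
move_arm:
  targets:
    - [[1,0,0,0,0,0,0],[1,0,0,0,0,0,0],[1,0,0,0,0,0,0],[1,0,0,0,0,0,0],[1,0,0,0,0,0,0],[1,0,0,0.025,0,0,0],[1,0,0,0.05,0,0,0],[1,0,0,0.0667,0,0,0],[1,0,0,0.07,0,0,0],[1,0,0,0.07,0,0,0]]

```text
time_s: 16.63
position: [0.6478, -0.0227, -0.0094]
tcp_rot: [3.142, -0.002, 3.14]
ft_force: [0.2, 0.4, -0.0]
gripper_width: 0.0855
gripper_force: 0.0
```

```bash
python3 - <<'E'
from h import *
s,f=wrist("w5");print(s["position"],s["tcp_rot"],s["gripper_width"],s["ft_force"])
from station import ctrl
g=ctrl.grab_frame("scene");P=cloud(g)
a=cv2.resize(g["frame"][150:270,200:400],(600,360),interpolation=cv2.INTER_CUBIC)
b=cv2.resize(f["frame"],(384,240))
c=np.zeros((600,600,3),np.uint8);c[:360]=a;c[360:,:384]=b
cv2.imwrite("pics/c5.png",c[:,:,::-1])
E
```

```text
[ 0.64784824 -0.02270064 -0.00937572] [ 3.14154117e+00 -1.78601550e-03  3.13994088e+00] 0.08549494070399115 [ 0.17616776  0.38230783 -0.02666407]
```

View pics/c5.png

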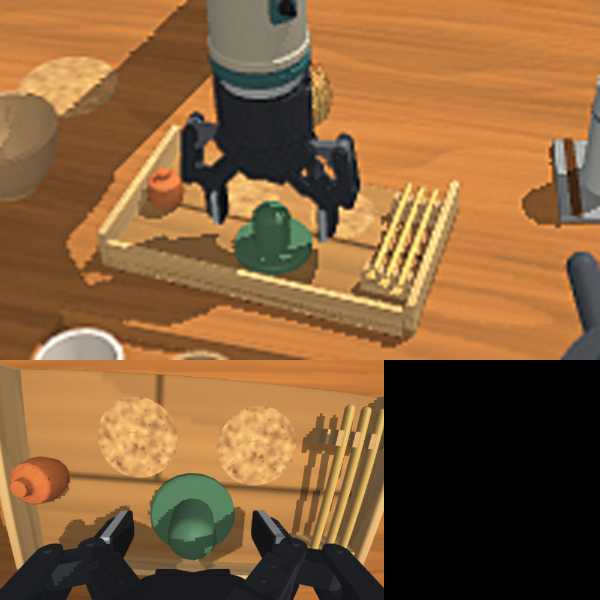

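The fingers now straddle the stem (scene crop at (270,225)), clear of the pot and scoops. I close.

Emit:
move_arm:
  targets:
    - [[0.6,0,0,0,0,0,0],[0,0,0,0,0,0,0],[0,0,0,0,0,0,0],[0,0,0,0,0,0,0],[0,0,0,0,0,0,0],[0,0,0,0,0,0,0],[0,0,0,0,0,0,0],[0,0,0,0,0,0,0],[0,0,0,0,0,0,0]]

```text
time_s: 17.48
position: [0.649, -0.0228, -0.0079]
tcp_rot: [-3.141, 0.001, 3.14]
ft_force: [-0.3, -0.4, 5.6]
gripper_width: 0.0301
gripper_force: 60.0
```

To row units: -0.22 m / 0.6 = -0.3667, -0.12 m / 0.6 = -0.2.

Emit:
move_arm:
  targets:
    - [[0,0,0,-0.0667,0,0,0],[0,0,0,-0.1333,0,0,0],[0,0,0,-0.2,0,0,0],[0,0.035,-0.0517,-0.2,0,0,0],[0,0.07,-0.105,-0.2,0,0,0],[0,0.105,-0.1567,-0.2,0,0,0],[0,0.14,-0.21,-0.2,0,0,0],[0,0.175,-0.2617,-0.2,0,0,0],[0,0.21,-0.3133,-0.2,0,0,0],[0,0.245,-0.3667,-0.2,0,0,0]]

```text
time_s: 18.32
position: [0.4995, -0.2432, 0.111]
tcp_rot: [3.141, -0.001, 3.141]
ft_force: [0.4, -1.1, -3.0]
gripper_width: 0.0304
gripper_force: 60.4
```

To row units: 0.11 m / 0.6 = 0.1833, 0.09 m / 0.6 = 0.15.

Emit:
move_arm:
  targets:
    - [[0,0.035,-0.0517,0,0,0,0],[0,0.0705,-0.1042,0,0,0,0],[0,0.0705,-0.1042,0.05,0,0,0],[0,0.0705,-0.1042,0.1,0,0,0],[0,0.0705,-0.1042,0.15,0,0,0],[0,0.0705,-0.1042,0.1833,0,0,0],[0,0.0705,-0.1042,0.1833,0,0,0],[0,0.0705,-0.1042,0.1833,0,0,0],[0,0.0705,-0.1042,0.1833,0,0,0]]

```text
time_s: 19.07
position: [0.4594, -0.3053, 0.0023]
tcp_rot: [-3.141, 0.001, 3.14]
ft_force: [0.3, -0.5, -2.3]
gripper_width: 0.0304
gripper_force: 60.3
```

```bash
python3 - <<'E'
from h import *
s,f=wrist("w6");print(s["position"],s["tcp_rot"])
P=cloud(f);hsv=cv2.cvtColor(f["frame"],cv2.COLOR_RGB2HSV)
m=cv2.inRange(hsv,(60,70,30),(95,255,200))>0
m&=(np.hypot(P[...,0]-.46,P[...,1]+.305)<.06)
q=P[m];ft=q[abs(q[:,2]-np.median(q[q[:,2]<.04][:,2]))<.003];print("foot",cv2.minAreaRect((ft[:,:2]*1000).astype(np.float32)),np.median(ft[:,2]))
im=f["frame"];cv2.imwrite("pics/c6.png",im[:,:,::-1])
r=(np.hypot(P[...,0]-.46,P[...,1]+.305)<.066)&(P[...,2]>.003)&(P[...,2]<.008)&~m
k=P[r];c=k[:,:2];print("mat",len(c),cv2.minEnclosingCircle((c*1000).astype(np.float32)),c.min(0),c.max(0))
t=__import__("station").ctrl.grab_frame("scene");np.savez("pics/s6.npz",**t)
E
```

```text
[ 0.45941362 -0.30527478  0.00226261] [-3.14093129e+00  9.50392011e-04  3.14004534e+00]
foot ((450.9855651855469, -302.38751220703125), (61.99336624145508, 49.36875534057617), 61.753700256347656) 0.032647375946528875
mat 10566 ((459.46990966796875, -305.8775329589844), 52.167110443115234) [ 0.40778403 -0.35760031] [ 0.50696424 -0.25439118]
```

View pics/c6.png

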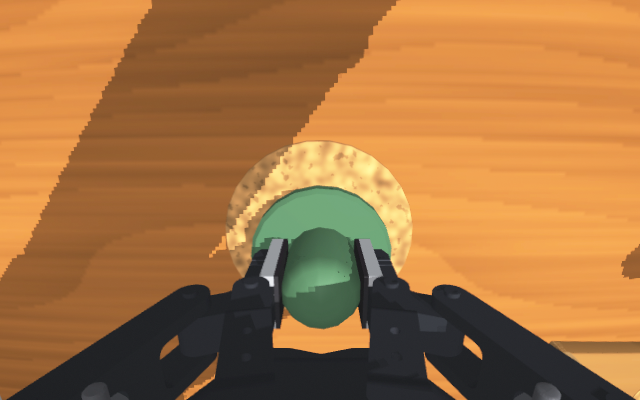

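The wrist view shows the shaper upright between the pads at (320,265), over the mat centre. I lower and release it.

To row units: 0.0185 m / 0.6 = 0.0308, 0.014 m / 0.6 = 0.0233.

Emit:
move_arm:
  targets:
    - [[0,0,-0.0007,0.0133,0,0,0],[0,0,-0.0007,0.0233,0,0,0],[0,0,-0.0007,0.0283,0,0,0],[0,0,-0.0007,0.0308,0,0,0],[0,0,-0.0007,0.0308,0,0,0],[0,0,-0.0007,0.0308,0,0,0]]

```text
time_s: 19.67
position: [0.4585, -0.305, -0.0169]
tcp_rot: [3.141, -0.001, 3.14]
ft_force: [-1.8, 0.5, 1.7]
gripper_width: 0.0304
gripper_force: 60.7
```

To row units: -0.16 m / 0.6 = -0.2667, -0.15 m / 0.6 = -0.25.

Emit:
move_arm:
  targets:
    - [[0.5,0,0,0,0,0,0],[1,0,0,0,0,0,0],[1,0,0,0,0,0,0],[1,0,0,0,0,0,0],[1,0,0,0,0,0,0],[1,0,0,-0.05,0,0,0],[1,0,0,-0.1167,0,0,0],[1,0,0,-0.1833,0,0,0],[1,0,0,-0.25,0,0,0],[1,0,0,-0.2667,0,0,0]]

```text
time_s: 20.5
position: [0.4619, -0.3075, 0.149]
tcp_rot: [-3.136, 0.009, 3.14]
ft_force: [0.8, -1.3, -0.4]
gripper_width: 0.0852
gripper_force: 0.0
```

To row units: 0.248 m / 0.6 = 0.4133, 0.228 m / 0.6 = 0.38.

Emit:
move_arm:
  targets:
    - [[1,0.0033,0.0633,0,0,0,0],[1,0.0067,0.1267,0,0,0,0],[1,0.01,0.19,0,0,0,0],[1,0.0133,0.2533,0,0,0,0],[1,0.0167,0.3167,0,0,0,0],[1,0.02,0.38,0,0,0,0],[1,0.0233,0.4133,0,0,0,0],[1,0.0233,0.4133,0,0,0,0],[1,0.0233,0.4133,0,0,0,0],[1,0.0233,0.4133,0,0,0,0]]

```text
time_s: 21.33
position: [0.4454, -0.0583, 0.143]
tcp_rot: [-3.141, 0.0, 3.139]
ft_force: [0.6, -0.1, -0.6]
gripper_width: 0.0853
gripper_force: 0.0
```

```bash
python3 - <<'E'
from h import *
s,f=wrist("w7");print(s["position"],s["tcp_rot"])
from station import ctrl
t=ctrl.grab_frame("top");g=ctrl.grab_frame("scene")
for n,F in(("w",f),("t",t),("s",g)):
    P=cloud(F);hsv=cv2.cvtColor(F["frame"],cv2.COLOR_RGB2HSV)
    m=cv2.inRange(hsv,(60,70,30),(95,255,200))>0
    for nm,k in(("foot",m&(np.hypot(P[...,0]-.46,P[...,1]+.305)<.06)&(abs(P[...,2]-.013)<.003)),("stem",m&(np.hypot(P[...,0]-.46,P[...,1]+.305)<.06)&(P[...,2]>.035)&(P[...,2]<.06)),
      ("whisk",(np.hypot(P[...,0]-.445,P[...,1]+.057)<.025)&(P[...,2]>.112)&(P[...,2]<.13)),("skirt",(np.hypot(P[...,0]-.445,P[...,1]+.057)<.045)&(P[...,2]>.015)&(P[...,2]<.1))):
        q=P[k]
        if len(q)>9:print(n,nm,len(q),np.round(cv2.minAreaRect((q[:,:2]*1000).astype(np.float32))[:2],1).tolist(),np.round(cv2.minEnclosingCircle((q[:,:2]*1000).astype(np.float32))[0],1),q[:,2].max().round(4))
delta(s,(.4447,-.0565,.12,180))
E
```

```text
[ 0.44535194 -0.0582505   0.14296457] [-3.14086074e+00  2.18586893e-04  3.13918605e+00]
w foot 2055 [[458.2, -300.8], [66.0, 60.4]] [ 459.2 -303.5] 0.016
w stem 1073 [[458.5, -301.4], [28.3, 28.4]] [ 459.1 -302.7] 0.0532
w whisk 1078 [[443.0, -57.1], [23.1, 22.7]] [443.1 -57.2] 0.1205
w skirt 3438 [[439.3, -57.6], [59.0, 66.8]] [442.8 -57.5] 0.0999
t skirt 109 [[462.0, -37.3], [15.1, 37.2]] [461.7 -38. ] 0.0563
s foot 129 [[465.6, -302.8], [56.1, 61.5]] [ 465.2 -303.3] 0.0157
s stem 64 [[467.3, -303.4], [24.3, 27.2]] [ 464.9 -304.4] 0.0513
s whisk 37 [[448.2, -58.8], [22.4, 20.1]] [447.3 -57.9] 0.119
s skirt 434 [[454.9, -55.9], [49.6, 66.6]] [447.9 -58.2] 0.0996
(0.4447, -0.0565, 0.12, 180) -> [0.0007 0.0018 0.023 ] [-0.   0.  -0.1]
```

To row units: 0.105 m / 0.6 = 0.175, 0.0015 m / 0.6 = 0.0025.

Emit:
move_arm:
  targets:
    - [[1,0.0025,0.0022,0.0333,0,0,0],[1,0.0025,0.0022,0.0833,0,0,0],[1,0.0025,0.0022,0.1333,0,0,0],[1,0.0025,0.0022,0.1667,0,0,0],[1,0.0025,0.0022,0.175,0,0,0],[1,0.0025,0.0022,0.175,0,0,0],[1,0.0025,0.0022,0.175,0,0,0],[1,0.0025,0.0022,0.175,0,0,0]]

```text
time_s: 22.15
position: [0.4447, -0.0565, 0.0391]
tcp_rot: [-3.141, 0.002, 3.139]
ft_force: [-0.8, 0.1, -0.2]
gripper_width: 0.0851
gripper_force: 0.0
```

Emit:
move_arm:
  targets:
    - [[0.6,0,0,0,0,0,0],[0.3,0,0,0,0,0,0],[0,0,0,0,0,0,0],[0,0,0,0,0,0,0],[0,0,0,0,0,0,0],[0,0,0,0,0,0,0],[0,0,0,0,0,0,0],[0,0,0,0,0,0,0],[0,0,0,0,0,0,0]]

```text
time_s: 22.9
position: [0.4439, -0.056, 0.0382]
tcp_rot: [3.142, 0.0, 3.14]
ft_force: [-0.2, 0.2, 3.8]
gripper_width: 0.0227
gripper_force: 58.4
```

To row units: -0.2485 m / 0.6 = -0.4142, -0.0151 m / 0.6 = -0.0252.

Emit:
move_arm:
  targets:
    - [[0,0,0,-0.05,0,0,0],[0,0,0,-0.1083,0,0,0],[0,0,0,-0.1583,0,0,0],[0,-0.0033,-0.0617,-0.1667,0,0,0],[0,-0.0067,-0.125,-0.1667,0,0,0],[0,-0.0117,-0.1883,-0.1667,0,0,0],[0,-0.015,-0.25,-0.1667,0,0,0],[0,-0.0183,-0.3133,-0.1667,0,0,0],[0,-0.0217,-0.375,-0.1667,0,0,0],[0,-0.0252,-0.4142,-0.1667,0,0,0]]

```text
time_s: 23.73
position: [0.4572, -0.3093, 0.1377]
tcp_rot: [-3.139, -0.0, 3.136]
ft_force: [0.5, -1.2, -0.2]
gripper_width: 0.0227
gripper_force: 58.9
```

To row units: 0.03 m / 0.6 = 0.05, 0.015 m / 0.6 = 0.025.

Emit:
move_arm:
  targets:
    - [[0,0,0,0,0,0,0],[0,0,0,0,0,0,0],[0,0,0,0,0,0,0],[0,0,0,0.025,0,0,0],[0,0,0,0.05,0,0,0],[0,0,0,0.05,0,0,0],[0,0,0,0.05,0,0,0]]

```text
time_s: 24.32
position: [0.4581, -0.3025, 0.1075]
tcp_rot: [3.14, -0.002, -3.141]
ft_force: [0.3, -0.3, -1.3]
gripper_width: 0.0228
gripper_force: 59.0
```

```bash
python3 - <<'E'
from h import *
s,f=wrist("w8");print(s["position"],s["tcp_rot"],s["ft_force"])
from station import ctrl
g=ctrl.grab_frame("scene");np.savez("pics/s8.npz",**g)
P=cloud(g);hsv=cv2.cvtColor(g["frame"],cv2.COLOR_RGB2HSV)
m=cv2.inRange(hsv,(60,70,30),(95,255,200))>0
m&=(np.hypot(P[...,0]-.46,P[...,1]+.305)<.06)
near=np.hypot(P[...,0]-.46,P[...,1]+.305)<.05
for nm,k in(("foot",m&(abs(P[...,2]-.013)<.004)),("stem",m&(P[...,2]>.02)&(P[...,2]<.055)),("skirt",near&(P[...,2]>.075)&(P[...,2]<.12)),("handle",near&(P[...,2]>.137)&(P[...,2]<.15))):
    q=P[k]
    if len(q)>5:
        vs,us=np.nonzero(k);print(nm,len(q),"u",us.min(),us.max(),"v",vs.min(),vs.max(),"y",q[:,1].min().round(4),q[:,1].max().round(4),"xmax",q[:,0].max().round(4),circ(q[:,:2]) )
a=cv2.resize(g["frame"][110:210,180:280],(500,500),interpolation=cv2.INTER_CUBIC);cv2.imwrite("pics/c8.png",a[:,:,::-1])
E
```

```text
[ 0.4580593  -0.30251703  0.10750988] [ 3.13973064e+00 -1.90640894e-03 -3.14105965e+00] [ 0.33681207 -0.28449013 -1.33020108]
foot 143 u 212 232 v 171 183 y -0.3359 -0.2729 xmax 0.4959 (array([ 0.46391084, -0.30408662]), np.float64(0.02459576484348303))
stem 94 u 216 226 v 166 177 y -0.3177 -0.2898 xmax 0.4787 (array([ 0.46663876, -0.30347605]), np.float64(0.010355415391014661))
skirt 305 u 207 229 v 144 164 y -0.3335 -0.2717 xmax 0.4971 (array([ 0.46421162, -0.30246983]), np.float64(0.026687809533293586))
handle 44 u 207 222 v 138 143 y -0.3274 -0.2822 xmax 0.4739 (array([ 0.45350846, -0.30345208]), np.float64(0.019391155654397592))
```

View pics/c8.png

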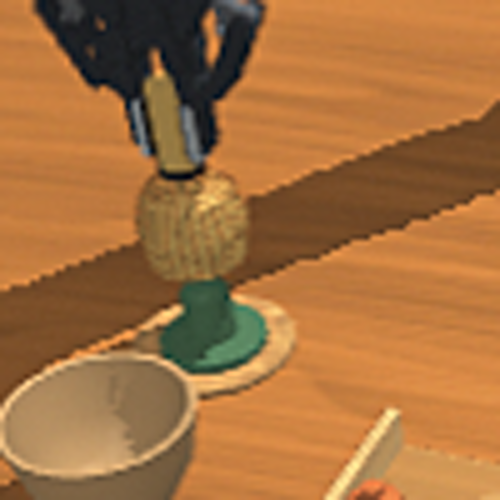

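The whisk hangs upright right over the shaper: skirt at (193,230), stem at (207,295) in the crop. I lower it.

To row units: 0.056 m / 0.6 = 0.0933, -0.0015 m / 0.6 = -0.0025.

Emit:
move_arm:
  targets:
    - [[0,0,-0.0025,0.0167,0,0,0],[0,0,-0.0025,0.0333,0,0,0],[0,0,-0.0025,0.05,0,0,0],[0,0,-0.0025,0.0667,0,0,0],[0,0,-0.0025,0.08,0,0,0],[0,0,-0.0025,0.0883,0,0,0],[0,0,-0.0025,0.0933,0,0,0],[0,0,-0.0025,0.0933,0,0,0],[0,0,-0.0025,0.0933,0,0,0],[0,0,-0.0025,0.0933,0,0,0]]

```text
time_s: 25.25
position: [0.4586, -0.3062, 0.0521]
tcp_rot: [-3.141, 0.0, 3.14]
ft_force: [0.4, -0.2, -0.6]
gripper_width: 0.0227
gripper_force: 59.0
```

To row units: 0.0016 m / 0.6 = 0.0027, 0.0008 m / 0.6 = 0.0013.

Emit:
move_arm:
  targets:
    - [[0,0,0,0.0013,0,0,0],[0,0,0,0.0027,0,0,0],[0,0,0,0.0027,0,0,0],[0,0,0,0.0027,0,0,0]]

```text
time_s: 25.58
position: [0.4588, -0.3063, 0.0512]
tcp_rot: [-3.141, 0.001, 3.14]
ft_force: [-0.7, -0.2, 4.9]
gripper_width: 0.0226
gripper_force: 59.6
```

To row units: -0.14 m / 0.6 = -0.2333, -0.02 m / 0.6 = -0.0333.

Emit:
move_arm:
  targets:
    - [[0.4,0,0,0,0,0,0],[0.7,0,0,0,0,0,0],[1,0,0,0,0,0,0],[1,0,0,0,0,0,0],[1,0,0,0,0,0,0],[1,0,0,-0.0333,0,0,0],[1,0,0,-0.0917,0,0,0],[1,0,0,-0.15,0,0,0],[1,0,0,-0.2083,0,0,0],[1,0,0,-0.2333,0,0,0]]

```text
time_s: 26.42
position: [0.4603, -0.3073, 0.1948]
tcp_rot: [-3.138, 0.006, 3.14]
ft_force: [-0.7, -0.8, -1.0]
gripper_width: 0.0855
gripper_force: 0.0
```

To row units: 0.39 m / 0.6 = 0.65, -0.006 m / 0.6 = -0.01, 70 degrees / 180 = 0.3889.

Emit:
move_arm:
  targets:
    - [[1,-0.0033,0.065,0,0,0,0.0389],[1,-0.0067,0.13,0,0,0,0.0778],[1,-0.01,0.195,0,0,0,0.1167],[1,-0.0133,0.26,0,0,0,0.1556],[1,-0.0167,0.325,0,0,0,0.1944],[1,-0.02,0.39,0,0,0,0.2333],[1,-0.0233,0.455,0,0,0,0.2722],[1,-0.0267,0.52,0,0,0,0.3111],[1,-0.03,0.585,0,0,0,0.35],[1,-0.0333,0.65,0,0,0,0.3889]]

```text
time_s: 27.25
position: [0.4787, 0.0859, 0.1905]
tcp_rot: [3.141, -0.0, 1.912]
ft_force: [1.4, -0.3, 0.2]
gripper_width: 0.0855
gripper_force: 0.0
```

To row units: 18.5 degrees / 180 = 0.1028.

Emit:
move_arm:
  targets:
    - [[1,0,0,0,0,0,0.0361],[1,0,0,0,0,0,0.0722],[1,0,0,0,0,0,0.1028],[1,0,0,0,0,0,0.1028],[1,0,0,0,0,0,0.1028]]

```text
time_s: 27.67
position: [0.4789, 0.0841, 0.1903]
tcp_rot: [-3.141, 0.0, 1.598]
ft_force: [-0.1, 0.4, 0.2]
gripper_width: 0.0855
gripper_force: 0.0
```

```bash
python3 - <<'E'
from h import *
s,f=wrist("w9");print(s["position"],s["tcp_rot"])
from station import ctrl
t=ctrl.grab_frame("top");g=ctrl.grab_frame("scene");np.savez("pics/t9.npz",**t)
for n,F in(("w",f),("t",t),("s",g)):
    P=cloud(F)
    for nm,c,r,a,b in(("whisk",(.459,-.305),.03,.12,.145),("skirt",(.459,-.305),.045,.03,.1),("cad",(.488,.256),.045,.112,.135),("box",(.472,.354),.05,.12,.135)):
        q=P[(np.hypot(P[...,0]-c[0],P[...,1]-c[1])<r)&(P[...,2]>a)&(P[...,2]<b)]
        if len(q)>9:k=cv2.minAreaRect((q[:,:2]*1000).astype(np.float32));print(n,nm,len(q),np.round(k[0],1),np.round(k[1],1),round(k[2],1),q[:,2].max().round(4))
delta(s,(.4881,.2561,s["position"][2],91.4))
a=np.hstack([cv2.resize(t["frame"][130:310,380:580],(400,360)),cv2.resize(g["frame"][120:210,170:270],(400,360))])
cv2.imwrite("pics/c9.png",a[:,:,::-1])
E
```

```text
[0.47892137 0.08408115 0.19031418] [-3.14141991e+00  2.59661356e-04  1.59835304e+00]
t whisk 173 [ 459.3 -304.6] [22.8 21.7] 42.6 0.1329
t skirt 830 [ 460.5 -300.5] [56.5 65.6] 79.6 0.0998
s whisk 49 [ 464.  -304.9] [20.8 21.2] 9.7 0.1322
s skirt 362 [ 473.1 -300.4] [42.6 62.2] 31.4 0.099
s cad 240 [491.5 255.1] [53.1 51.6] 4.6 0.1279
s box 220 [475.4 352.7] [46.  48.7] 88.9 0.1288
(0.4881, 0.2561, np.float64(0.19031418136401357), 91.4) -> [ 0.1717  0.0139 -0.    ] [-0.   0.   0.2]
```

View pics/c9.png

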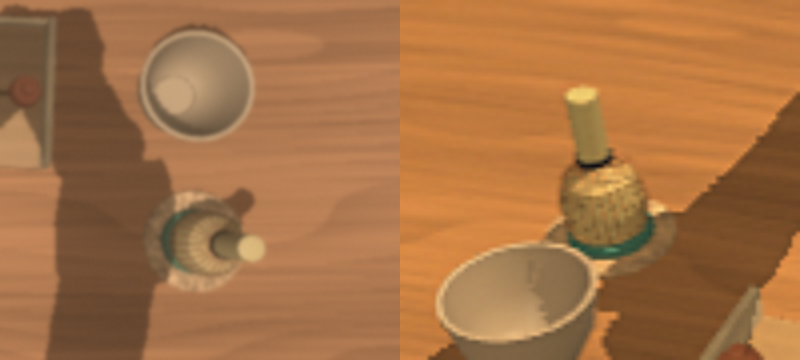

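The whisk's top is at 0.132 m and centred on the mat, and the crop shows its rim on the green foot, so it is seated. Now the caddy goes back.

To row units: 0.1717 m / 0.6 = 0.2862, 0.12 m / 0.6 = 0.2, 0.2 degrees / 180 = 0.0011.

Emit:
move_arm:
  targets:
    - [[1,0.0667,0.0058,0,0,0,0.0011],[1,0.1333,0.0117,0,0,0,0.0011],[1,0.2,0.0167,0,0,0,0.0011],[1,0.2862,0.0232,0,0,0,0.0011],[1,0.2862,0.0232,0,0,0,0.0011],[1,0.2862,0.0232,0,0,0,0.0011],[1,0.2862,0.0232,0,0,0,0.0011],[1,0.2862,0.0232,0,0,0,0.0011],[1,0.2862,0.0232,0,0,0,0.0011]]

```text
time_s: 28.57
position: [0.489, 0.2537, 0.1906]
tcp_rot: [-3.142, 0.001, 1.589]
ft_force: [-0.6, -0.3, 0.2]
gripper_width: 0.0854
gripper_force: 0.0
```

```bash
python3 - <<'E'
from h import *
s,f=wrist("w10");print(s["position"],s["tcp_rot"])
P=cloud(f)
for nm,c,r,a,b in(("cad",(.488,.256),.045,.112,.135),("box",(.472,.354),.05,.12,.135)):
    q=P[(np.hypot(P[...,0]-c[0],P[...,1]-c[1])<r)&(P[...,2]>a)&(P[...,2]<b)]
    if len(q)>9:k=cv2.minAreaRect((q[:,:2]*1000).astype(np.float32));print(nm,len(q),np.round(k[0],1),np.round(k[1],1),round(k[2],1),(q.min(0)+q.max(0))/2)
delta(s,(.4881,.2561,.047,91.4))
E
```

```text
[0.48904379 0.2537324  0.19059753] [-3.14155000e+00  6.36598660e-04  1.58897918e+00]
cad 3771 [488.7 256.6] [52.8 53.1] 85.5 [0.48867395 0.25661719 0.1211077 ]
box 4834 [472.3 354.2] [45.8 45.6] 1.7 [0.47226529 0.35442883 0.12637348]
(0.4881, 0.2561, 0.047, 91.4) -> [ 0.0025 -0.0009  0.1436] [-0.   0.  -0.4]
```

To row units: 0.1436 m / 0.6 = 0.2393, 0.0029 m / 0.6 = 0.0048, -0.3 degrees / 180 = -0.0017.

Emit:
move_arm:
  targets:
    - [[1,0.0048,-0.0008,0.0333,0,0,-0.0017],[1,0.0048,-0.0008,0.0917,0,0,-0.0017],[1,0.0048,-0.0008,0.15,0,0,-0.0017],[1,0.0048,-0.0008,0.2,0,0,-0.0017],[1,0.0048,-0.0008,0.23,0,0,-0.0017],[1,0.0048,-0.0008,0.2393,0,0,-0.0017],[1,0.0048,-0.0008,0.2393,0,0,-0.0017],[1,0.0048,-0.0008,0.2393,0,0,-0.0017],[1,0.0048,-0.0008,0.2393,0,0,-0.0017]]

```text
time_s: 29.37
position: [0.4895, 0.2589, 0.0483]
tcp_rot: [3.139, -0.001, 1.596]
ft_force: [-0.0, 0.0, -0.2]
gripper_width: 0.0852
gripper_force: 0.0
```

Emit:
move_arm:
  targets:
    - [[0.6,0,0,0,0,0,0],[0,0,0,0,0,0,0],[0,0,0,0,0,0,0],[0,0,0,0,0,0,0],[0,0,0,0,0,0,0],[0,0,0,0,0,0,0],[0,0,0,0,0,0,0],[0,0,0,0,0,0,0]]

```text
time_s: 30.03
position: [0.4889, 0.2593, 0.0481]
tcp_rot: [3.14, -0.001, 1.597]
ft_force: [-0.3, 0.8, 6.0]
gripper_width: 0.0528
gripper_force: 61.7
```

To row units: -0.26 m / 0.6 = -0.4333, -0.08 m / 0.6 = -0.1333.

Emit:
move_arm:
  targets:
    - [[0,0,0,-0.05,0,0,0],[0,0,0,-0.1,0,0,0],[0,0,0,-0.1333,0,0,0],[0,-0.0617,0.0175,-0.1333,0,0,0],[0,-0.1233,0.035,-0.1333,0,0,0],[0,-0.1867,0.0525,-0.1333,0,0,0],[0,-0.25,0.07,-0.1333,0,0,0],[0,-0.3117,0.0875,-0.1333,0,0,0],[0,-0.375,0.1058,-0.1333,0,0,0],[0,-0.4333,0.1225,-0.1333,0,0,0]]

```text
time_s: 30.87
position: [0.5687, -0.0015, 0.1271]
tcp_rot: [3.141, 0.0, 1.597]
ft_force: [0.9, 0.2, -0.5]
gripper_width: 0.0526
gripper_force: 63.8
```

To row units: -0.0626 m / 0.6 = -0.1043, 0.06 m / 0.6 = 0.1.

Emit:
move_arm:
  targets:
    - [[0,-0.055,0.015,0,0,0,0],[0,-0.1043,0.0293,0,0,0,0],[0,-0.1043,0.0293,0,0,0,0],[0,-0.1043,0.0293,0,0,0,0],[0,-0.1043,0.0293,0.0417,0,0,0],[0,-0.1043,0.0293,0.075,0,0,0],[0,-0.1043,0.0293,0.1,0,0,0],[0,-0.1043,0.0293,0.1,0,0,0],[0,-0.1043,0.0293,0.1,0,0,0],[0,-0.1043,0.0293,0.1,0,0,0]]

```text
time_s: 31.7
position: [0.5883, -0.0604, 0.0676]
tcp_rot: [3.141, -0.0, 1.598]
ft_force: [-0.7, 0.2, -1.5]
gripper_width: 0.0527
gripper_force: 63.7
```

```bash
python3 - <<'E'
from h import *
s,f=wrist("w11");print(s["position"],s["tcp_rot"],s["ft_force"])
P=cloud(f)
q=P[(np.hypot(P[...,0]-.588,P[...,1]+.0635)<.045)&(P[...,2]>.12)&(P[...,2]<.155)]
z=np.percentile(q[:,2],90);print(len(q),z,(q.min(0)+q.max(0))/2,np.ptp(q,axis=0))
delta(s,(.5883,-.0608,.054,91.4))
E
```

```text
[ 0.58826922 -0.06044231  0.06762505] [ 3.14052764e+00 -1.70640370e-04  1.59823546e+00] [-0.67028573  0.16545318 -1.5484737 ]
19584 0.1476791187146065 [ 0.5877153  -0.05855832  0.1375021 ] [0.08764266 0.04500539 0.03499384]
(0.5883, -0.0608, 0.054, 91.4) -> [-0.0004  0.      0.0136] [ 0.1 -0.   0.2]
```

To row units: 0.0134 m / 0.6 = 0.0223, 0.0125 m / 0.6 = 0.0208.

Emit:
move_arm:
  targets:
    - [[0,-0.0005,0,0.01,0,0,0],[0,-0.0005,0,0.0167,0,0,0],[0,-0.0005,0,0.0208,0,0,0],[0,-0.0005,0,0.0223,0,0,0],[0,-0.0005,0,0.0223,0,0,0],[0,-0.0005,0,0.0223,0,0,0]]

```text
time_s: 32.25
position: [0.5878, -0.0615, 0.0541]
tcp_rot: [3.141, -0.001, 1.597]
ft_force: [-0.6, 0.2, 4.8]
gripper_width: 0.0527
gripper_force: 64.2
```

To row units: -0.135 m / 0.6 = -0.225, -0.095 m / 0.6 = -0.1583.

Emit:
move_arm:
  targets:
    - [[0.5,0,0,0,0,0,0],[1,0,0,0,0,0,0],[1,0,0,0,0,0,0],[1,0,0,0,0,0,0],[1,0,0,0,0,0,0],[1,0,0,-0.0333,0,0,0],[1,0,0,-0.0917,0,0,0],[1,0,0,-0.1583,0,0,0],[1,0,0,-0.225,0,0,0],[1,0,0,-0.225,0,0,0]]

```text
time_s: 33.08
position: [0.5928, -0.0631, 0.1961]
tcp_rot: [3.128, 0.002, 1.597]
ft_force: [1.5, -0.7, 0.8]
gripper_width: 0.0856
gripper_force: 0.0
```

```bash
python3 - <<'E'
from h import *
s,f=wrist("w12");print(s["position"],s["tcp_rot"])
P=cloud(f)
q=P[(np.hypot(P[...,0]-.588,P[...,1]+.0635)<.04)&(P[...,2]>.121)&(P[...,2]<.138)]
k=cv2.minAreaRect((q[:,:2]*1000).astype(np.float32));print(len(q),(q.min(0)+q.max(0))/2,k)
E
```

```text
[ 0.59278307 -0.06313008  0.19609661] [3.12801506e+00 1.90937790e-03 1.59660422e+00]
3704 [ 0.58748946 -0.06430502  0.12826502] ((587.5228271484375, -64.25688934326172), (53.01232147216797, 53.10943603515625), 87.3479995727539)
```

To row units: 0.38 m / 0.6 = 0.6333, 0.342 m / 0.6 = 0.57.

Emit:
move_arm:
  targets:
    - [[1,0.0633,-0.0158,0,0,0,0],[1,0.1267,-0.0317,0,0,0,0],[1,0.19,-0.0475,0,0,0,0],[1,0.2533,-0.0633,0,0,0,0],[1,0.3167,-0.0792,0,0,0,0],[1,0.38,-0.095,0,0,0,0],[1,0.4433,-0.1108,0,0,0,0],[1,0.5067,-0.1267,0,0,0,0],[1,0.57,-0.1425,0,0,0,0],[1,0.6333,-0.1583,0,0,0,0]]

```text
time_s: 33.97
position: [0.4812, 0.3173, 0.1874]
tcp_rot: [-3.14, 0.001, 1.597]
ft_force: [1.2, 0.2, 0.1]
gripper_width: 0.0854
gripper_force: 0.0
```

Emit:
move_arm:
  targets:
    - [[1,0.0643,-0.0167,0,0,0,0],[1,0.0643,-0.0167,0,0,0,0],[1,0.0643,-0.0167,0,0,0,0],[1,0.0643,-0.0167,0,0,0,0],[1,0.0643,-0.0167,0,0,0,0]]

```text
time_s: 34.38
position: [0.4722, 0.3522, 0.1879]
tcp_rot: [-3.141, 0.002, 1.595]
ft_force: [-0.2, 0.1, 0.1]
gripper_width: 0.0856
gripper_force: 0.0
```

```bash
python3 - <<'E'
from h import *
s,f=wrist("w13");print(s["position"],s["tcp_rot"])
from station import ctrl
t=ctrl.grab_frame("top")
for n,F in(("w",f),("t",t)):
    P=cloud(F)
    for nm,c,r,a,b in(("cad",(.588,-.063),.04,.121,.138),("box",(.472,.354),.05,.12,.135)):
        q=P[(np.hypot(P[...,0]-c[0],P[...,1]-c[1])<r)&(P[...,2]>a)&(P[...,2]<b)]
        if len(q)>9:k=cv2.minAreaRect((q[:,:2]*1000).astype(np.float32));print(n,nm,len(q),np.round(k[0],1),np.round(k[1],1),round(k[2],2),(q.min(0)+q.max(0))/2)
delta(s,(.4723,.3545,.047,91.4))
E
```

```text
[0.47218579 0.35217477 0.18793652] [-3.14113914e+00  1.60884707e-03  1.59471816e+00]
w box 3735 [472.3 354.4] [46.2 46.7] 0.94 [0.472248   0.35468595 0.12465497]
t cad 683 [588.8 -64.6] [50.8 53.3] 87.82 [ 0.58873559 -0.06461042  0.12792189]
t box 659 [473.1 354.5] [45.5 46.7] 1.92 [0.47312819 0.35402352 0.12473214]
(0.4723, 0.3545, 0.047, 91.4) -> [0.0025 0.0002 0.1409] [-0.   0.1 -0. ]
```

To row units: 0.141 m / 0.6 = 0.235, 0.0002 m / 0.6 = 0.0003.

Emit:
move_arm:
  targets:
    - [[1,0.0025,0.0003,0.0333,0,0,0],[1,0.0025,0.0003,0.0917,0,0,0],[1,0.0025,0.0003,0.15,0,0,0],[1,0.0025,0.0003,0.2,0,0,0],[1,0.0025,0.0003,0.2267,0,0,0],[1,0.0025,0.0003,0.235,0,0,0],[1,0.0025,0.0003,0.235,0,0,0],[1,0.0025,0.0003,0.235,0,0,0],[1,0.0025,0.0003,0.235,0,0,0]]

```text
time_s: 35.23
position: [0.4733, 0.356, 0.049]
tcp_rot: [3.139, -0.002, 1.596]
ft_force: [-0.2, 0.3, 0.2]
gripper_width: 0.0852
gripper_force: 0.0
```

Emit:
move_arm:
  targets:
    - [[0.6,0,0,0,0,0,0],[0,0,0,0,0,0,0],[0,0,0,0,0,0,0],[0,0,0,0,0,0,0],[0,0,0,0,0,0,0],[0,0,0,0,0,0,0],[0,0,0,0,0,0,0],[0,0,0,0,0,0,0]]

```text
time_s: 35.9
position: [0.4725, 0.3561, 0.0483]
tcp_rot: [3.14, -0.001, 1.597]
ft_force: [-0.1, -0.4, 5.2]
gripper_width: 0.0453
gripper_force: 61.1
```

To row units: -0.26 m / 0.6 = -0.4333, -0.08 m / 0.6 = -0.1333.

Emit:
move_arm:
  targets:
    - [[0,0,0,-0.05,0,0,0],[0,0,0,-0.1,0,0,0],[0,0,0,-0.1333,0,0,0],[0,-0.0617,0.0217,-0.1333,0,0,0],[0,-0.1233,0.0433,-0.1333,0,0,0],[0,-0.1867,0.0667,-0.1333,0,0,0],[0,-0.25,0.0883,-0.1333,0,0,0],[0,-0.3117,0.11,-0.1333,0,0,0],[0,-0.375,0.1333,-0.1333,0,0,0],[0,-0.4333,0.1533,-0.1333,0,0,0]]

```text
time_s: 36.73
position: [0.5709, 0.0956, 0.1271]
tcp_rot: [-3.141, 0.001, 1.596]
ft_force: [0.9, 0.1, -1.7]
gripper_width: 0.0452
gripper_force: 62.2
```

To row units: -0.0699 m / 0.6 = -0.1165, -0.06 m / 0.6 = -0.1.

Emit:
move_arm:
  targets:
    - [[0,-0.0583,0.0217,0,0,0,0],[0,-0.1,0.0367,0,0,0,0],[0,-0.1165,0.0418,0,0,0,0],[0,-0.1165,0.0418,0,0,0,0],[0,-0.1165,0.0418,0.0417,0,0,0],[0,-0.1165,0.0418,0.075,0,0,0],[0,-0.1165,0.0418,0.1,0,0,0],[0,-0.1165,0.0418,0.1,0,0,0],[0,-0.1165,0.0418,0.1,0,0,0],[0,-0.1165,0.0418,0.1,0,0,0]]

```text
time_s: 37.57
position: [0.598, 0.0302, 0.0681]
tcp_rot: [3.141, -0.001, 1.599]
ft_force: [0.5, 0.0, -1.4]
gripper_width: 0.0455
gripper_force: 62.0
```

To row units: 0.0136 m / 0.6 = 0.0227, 0.006 m / 0.6 = 0.01.

Emit:
move_arm:
  targets:
    - [[0,-0.0007,0,0.01,0,0,0],[0,-0.0007,0,0.0167,0,0,0],[0,-0.0007,0,0.0208,0,0,0],[0,-0.0007,0,0.0227,0,0,0],[0,-0.0007,0,0.0227,0,0,0],[0,-0.0007,0,0.0227,0,0,0]]

```text
time_s: 38.07
position: [0.5977, 0.0287, 0.0543]
tcp_rot: [3.142, -0.0, 1.597]
ft_force: [-1.6, 0.5, 3.8]
gripper_width: 0.0455
gripper_force: 62.5
```

Contact is at the expected height. I release, lift and move clear for a final check.

To row units: -0.15 m / 0.6 = -0.25, -0.135 m / 0.6 = -0.225.

Emit:
move_arm:
  targets:
    - [[0.5,0,0,0,0,0,0],[1,0,0,0,0,0,0],[1,0,0,0,0,0,0],[1,0,0,0,0,0,0],[1,0,0,0,0,0,0],[1,0,0,-0.0333,0,0,0],[1,0,0,-0.0917,0,0,0],[1,0,0,-0.1583,0,0,0],[1,0,0,-0.225,0,0,0],[1,0,0,-0.25,0,0,0]]

```text
time_s: 38.9
position: [0.6007, 0.028, 0.2093]
tcp_rot: [3.133, 0.0, 1.597]
ft_force: [1.6, -0.9, 0.6]
gripper_width: 0.0857
gripper_force: 0.0
```

To row units: 0.35 m / 0.6 = 0.5833, 0.315 m / 0.6 = 0.525.

Emit:
move_arm:
  targets:
    - [[1,0.0583,-0.025,-0.0167,0,0,0],[1,0.1167,-0.05,-0.0333,0,0,0],[1,0.175,-0.075,-0.05,0,0,0],[1,0.2333,-0.1,-0.0667,0,0,0],[1,0.2917,-0.125,-0.0833,0,0,0],[1,0.35,-0.15,-0.0833,0,0,0],[1,0.4083,-0.175,-0.0833,0,0,0],[1,0.4667,-0.2,-0.0833,0,0,0],[1,0.525,-0.225,-0.0833,0,0,0],[1,0.5833,-0.25,-0.0833,0,0,0]]

```text
time_s: 39.73
position: [0.4375, 0.376, 0.2539]
tcp_rot: [3.141, -0.0, 1.597]
ft_force: [0.3, -0.7, -0.7]
gripper_width: 0.0854
gripper_force: 0.0
```

```bash
python3 - <<'E'
from h import *
from station import ctrl
print(ctrl.read_state()["position"],ctrl.read_state()["ft_force"])
t=ctrl.grab_frame("top");t0=load("top0");s=ctrl.grab_frame("scene")
for nm,c,r,a,b in(("cad",(.588,-.063),.045,.118,.138),("box",(.598,.028),.05,.125,.14),("whisk",(.459,-.305),.03,.12,.145),("jar",(.623,.305),.06,.03,.12),("bowl",(.614,-.292),.075,.05,.09)):
    for n,F in(("t0",t0),("t",t)):
        P=cloud(F)
        q=P[(np.hypot(P[...,0]-c[0],P[...,1]-c[1])<r)&(P[...,2]>a)&(P[...,2]<b)]
        if len(q)>9:k=cv2.minAreaRect((q[:,:2]*1000).astype(np.float32));print(n,nm,len(q),np.round(k[0],1),np.round(k[1],1),round(k[2],2),((q.min(0)+q.max(0))/2).round(4))
a=np.vstack([cv2.resize(t["frame"][110:310,130:530],(600,300)),cv2.resize(s["frame"][120:270,170:470],(600,300))])
cv2.imwrite("pics/end.png",a[:,:,::-1])
E
```

```text
[0.43745365 0.37601191 0.25388556] [ 0.2503836  -0.69595142 -0.71945644]
t0 cad 691 [588.4 -63.3] [51.2 52.2] 43.61 [ 0.5888 -0.0636  0.1266]
t cad 685 [588.6 -63.8] [52.2 52.9] 89.9 [ 0.5886 -0.0638  0.1263]
t0 box 646 [598.5  28.2] [46.2 46.1] 1.25 [0.5984 0.0282 0.1301]
t box 643 [598.   27.2] [46.2 45.5] 1.91 [0.5982 0.0273 0.1312]
t whisk 171 [ 459.7 -304.6] [22.9 21.8] 41.61 [ 0.4594 -0.3049  0.1265]
t0 jar 1467 [625.6 305.5] [80.3 81.1] 14.78 [0.6257 0.3071 0.0585]
t jar 1463 [626.6 305.2] [80.8 80.5] 43.85 [0.6256 0.3063 0.0579]
t0 bowl 880 [ 613.  -291.8] [107.2 107.7] 68.45 [ 0.6133 -0.292   0.0611]
t bowl 882 [ 613.  -291.7] [107.3 107.2] 74.33 [ 0.6132 -0.292   0.0612]
```

View pics/end.png

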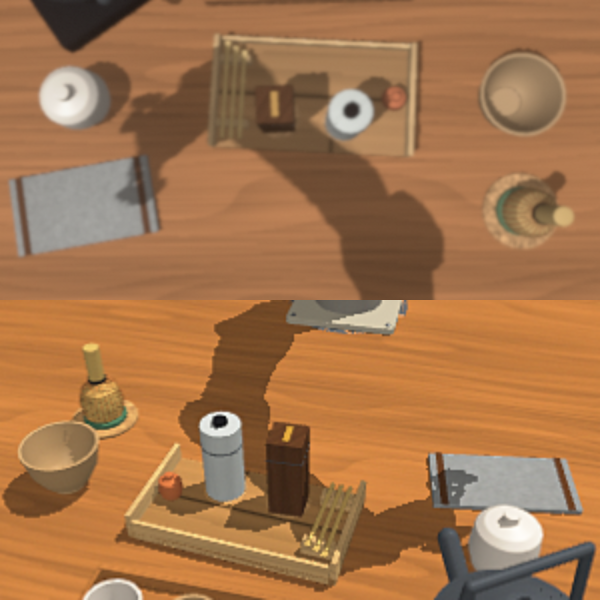

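The final views show the caddy (350,112) and box (275,105) upright on the shelf, within 1 mm of their start. The whisk is seated on the shaper on the mat, and the bowl and jar have not moved. I hand in.

```bash
python3 -c "
from station import ctrl
print(ctrl.job_done())"
```

```text
the job is handed in; nothing more can be done
None
```

The job is handed in at about 40 s: the whisk is seated on the shaper in the middle of the mat, the caddy and tea box stand upright within about 1 mm of where they started, and the bowl and jar have not moved.

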